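# Close a coffee grinder's burr chamber and hold it shut

## Robot

A 7-joint arm with a two-finger parallel gripper is mounted at the origin on the work surface. World frame = base frame: x ahead of the robot, y to its left, z up, the work surface at z = 0. Lengths are in m, angles in rad, forces in N, time in s.
With the tool pointing down it reaches from about 0.4 to 0.875 m from the base axis. Payload 4.4 kg.
Tool frame: the origin (TCP) lies midway between the tips of the shut fingers; the grasp point (between the pads) lies tcp_to_grasp behind it (tcp_to_grasp is the distance from the TCP to the grasp point, in m); x points along the fingers, y is the direction in which the jaws open and shut, and the axes are right-handed (so a half turn about x gives the same grasp; the last joint's range is limited). The gripper opens to 85 mm and grips with 20 to 120 N. Pads are 22 mm wide; open, the fingers measure 114 mm over their backs; the gripper's body (76 mm by 85 mm) begins 54 mm behind the grasp point. The pads swing forward as they close: fully open they stand 13 mm farther back than shut.
Start: joints at [-1.404, 0.628, 0.038, 1.517, -0.027, 0.996, -0.02], TCP at [0.15, 0.632, 0.231] pointing down, gripper open.
Joint ranges: [-3.06, 3.06], [-0.37, 2.12], [-1.25, 1.32], [0.18, 2.47], [-1.1, 4.24], [0.23, 1.98], [-2.94, 2.94]. Speed limits (rad/s): [2.57, 2.57, 3.14, 3.14, 3.14, 3.14, 3.14].

## Interface

Orientations are given as a unit quaternion [x, y, z, w].
In Python, from bench import sense, capture, hand_in, tcp_to_grasp gives the robot as it stands. The module is installed in compiled form; this text tells all that it offers.
- The arm moves only by the tool arm_command, never from a script. Its argument "plan" is a list of rows, each a list of 3 entries, a list of its own where there are three numbers: the shift along the tool's x, y, z normalised to -1 to 1, where 1 is 0.08 m, then the turn, a rotation vector about the tool's x, y, z normalised to -1 to 1, where 1 is 180 degrees, then the gripper command: -1 is shut, 1 is fully open, values between are in proportion. A call has 1 to 10 rows; each row is the pose to reach, as a shift and turn from the pose commanded when the call began, along the tool's axes at that moment, turning the shorter way round; what a row does not reach only later rows make up. A row lasts 1/8 s, in which the tool goes at most 62.5 mm and 10.7 degrees, less where a joint would pass 70% of its speed; a pose out of reach is approached as far as the arm can. A call with a number of a shift or a turn outside -1 to 1 is refused whole. A call with a gripper value outside its range is refused whole. The fingers move at their own pace and stop on an object; "newtons" is the grip in N (left out, the last holds). Time passes only in rows, so rows that repeat a pose let the fingers close. It gives the time, the measured TCP pose, the force and the opening at its end, in the units of the state.
- sense(): the state, without advancing time (a new reading comes with each control period).
- capture(name): name is "scene" or "top" or "wrist"; returns a dict with "frame" (480x640x3 uint8, red, green, blue), "fx", "fy", "cx", "cy" (pixels), "rvec" (rotation vector, rad) and "tvec" (3), from world to camera coordinates, as OpenCV has them. Camera axes: x right, y down, z forward; pixel columns grow to the right and rows downward; lengths in m; the calibration is good to about 2 mm. A picture is of the moment at which its call begins. There is no depth.
- hand_in(): hands the job in, once; it reports no verdict.
The state is a dict: "time_s": time; "joints": joint angles; "dq": joint speeds; "joint_efforts": joint torques, N m; "eef_pos": TCP position; "tcp_rot": TCP orientation; "contact_force": force on the tool from outside, world axes, zero at the start; "moment": the same for the moment, N m; "grip_width": finger opening in m.
Only numpy, scipy, OpenCV 4.12 (cv2) and the standard library are available. Lean on these libraries where they do the work, as an engineer would, in place of code of your own. Each camera call takes 0.05 s, during which the arm holds its last target.

## Task

Get the coffee grinder's burr chamber ready to be screwed shut: draw the locking pin out of the bore in the lower half and hang it upright by its flange in the slot of the bracket on the side, then set the loose upper half on the two dowels, thick hole on thick dowel, and press it down against the spring ring until the two halves are fully shut. The program finishes while you are still holding the upper half pressed shut: do not let go. Leave everything else on the counter where it stands.

Things in the scene. Friction and masses are not known exactly. Their poses are not given: they have to be found in the camera images.
- chamber: Lower half, fixed: aluminium block 80 (x) x 120 (y) x 60 mm high, rounded nose (30 wide, to y = -81) at its -y end. Origin: centre of underside, z up; its flat top (parting face) is at z = 60 mm. In the middle: vertical bore 12 mm wide, 55 deep, where the pin starts, with the spring ring round it. Two steel dowels stand on the face. A dark steel forked bracket juts from the +y side.
- notch (a point): Middle of the bracket's slot at its top: (0, 92, 60) mm in the chamber's frame. The bracket is 12 mm thick, level with the parting face, from chamber y = 60 to 115 mm, 56 mm wide; the slot is 13 mm wide along y, centred on x = 0, closed at y = 78 and open at the outer end and below (48 mm free to the counter).
- thick_dowel (a point): Centre of the tip of the thick dowel: 16 mm diameter, at chamber y = +42 mm, rising 22 mm above the parting face, tip tapered over 7 mm.
- thin_dowel (a point): Centre of the tip of the thin dowel: 10 mm diameter, at chamber y = -42 mm, rising 22 mm above the parting face, tip tapered over 7 mm.
- ring (a joint): Brass spring ring, 60 mm outer, 36 mm inner diameter. In m: 0 = 6 mm proud of the parting face, 0.006 = pressed level with it, halves shut. It pushes up with 7 N at 0 and 13 N at 0.006: the upper half's own weight (3.7 to 5.1 N) does not press it down; 8 to 10 N more must be kept up from above.
- pin: Locking pin, 55 g, upright, loose in the bore. Origin: tip of its steel shank, z up. Shank 10 mm diameter, 45 mm long, tapered foot; flange 26 mm wide, z = 45 to 49; black round knob 20 mm in diameter up to z = 90 mm, to be gripped. At the start the flange rests on the parting face inside the ring; parked, it lies on the bracket, the shank hanging through the slot.
- pin_flange (a point): Centre of the underside of the pin's flange, 45 mm above the pin's origin.
- upper: Loose upper half, 0.38 to 0.52 kg: aluminium plate 80 (x) x 120 (y) x 24 mm, nose at its -y end like the lower half's, flat on the counter, right side up. Origin: centre of underside. Black grip block on its middle: 24 mm in x, 44 in y, z = 24 to 69 mm. Shut, its axes match the chamber's, its origin is 60 mm above the chamber's.
- thick_hole (a point): Centre of the thick through hole (19 mm diameter) at the plate's underside, at the upper half's y = +42 mm.
- thin_hole (a point): Centre of the thin through hole (13 mm diameter) at the plate's underside, at the upper half's y = -42 mm.
- jug: Steel milk jug with a handle, 84 mm diameter, 105 mm high; to be left alone. Origin: centre of underside. It and the upper half may swap sides.
- tamper: Dark steel tamper, 58 mm diameter, 86 mm high; to be left alone.
- brush: Brush lying beyond the chamber; to be left alone.
- cup: White cup, 80 mm wide, 62 mm high; to be left alone.
- carton: Milk carton 70 x 70 x 190 mm; to be left alone.
- syrup: Syrup bottle, 68 mm diameter, 210 mm high; to be left alone.
- spoon: Spoon lying between robot and chamber; to be left alone.
Mind the look-alikes: they are no part of the job. Leave any pink or red look-alike of the pin alone.

How it is judged:
By the outcome, as a careful person would: the job done as asked, in the order asked, and still so for the second after the job is handed in, while the arm keeps its last pose, push and grip.
It also fails if it takes over 64 s, if anything falls off the work surface, if the arm or the gripper's body presses on something with over 40 N, if the wrist force passes 120 N, or if a joint passes its speed limit or range.

## Working session

There is one attempt and no reset: what is moved stays moved. The work goes in short steps, Python scripts to look and compute and a tool call to move; the robot and the scene stay as the last step left them, time stands still between calls to the robot, and variables do not carry over. Pictures are saved under pics/ and viewed, and the job is handed in when it is done.

Besides the shell and the picture viewer there is one more tool, called after ">>>" as name(argument=value, ...) on one line, values as JSON. arm_command: Moves the arm, as the interface text tells. Its arguments: {"type":"object","properties":{"plan":{"type":"array"},"newtons":{"type":"number"}},"required":["plan"]}

```bash
mkdir -p pics; cat > h.py <<'E'
import numpy as np, cv2
from scipy.spatial.transform import Rotation as R
from bench import sense, capture, hand_in, tcp_to_grasp
def cam(c):
    K=np.array([[c['fx'],0,c['cx']],[0,c['fy'],c['cy']],[0,0,1.]])
    return K,np.array(c['rvec'],float).ravel(),np.array(c['tvec'],float).ravel()
def unproj(c,u,v,z):
    K,r,t=cam(c);Rm=R.from_rotvec(r).as_matrix()
    d=Rm.T@np.linalg.inv(K)@np.array([u,v,1.]);o=-Rm.T@t
    return o+d*(z-o[2])/d[2]
def proj(c,P):
    K,r,t=cam(c);return cv2.projectPoints(np.array(P,float).reshape(-1,3),r,t,K,None)[0].reshape(-1,2)
def save(name,tag):
    c=capture(name);import pickle
    pickle.dump(c,open(f'pics/{tag}.pkl','wb'))
    cv2.imwrite(f'pics/{tag}.png',cv2.cvtColor(c['frame'],cv2.COLOR_RGB2BGR));return c
def load(tag):
    import pickle;return pickle.load(open(f'pics/{tag}.pkl','rb'))
def crop(tag,u0,v0,u1,v1,s,out):
    im=cv2.imread(f'pics/{tag}.png')[v0:v1,u0:u1]
    cv2.imwrite(f'pics/{out}.png',cv2.resize(im,None,fx=s,fy=s,interpolation=cv2.INTER_CUBIC))
E
python3 - <<'E'
from h import *
print(sense(),tcp_to_grasp)
for n in ['scene','top','wrist']:
    c=save(n,n+'0');K,r,t=cam(c);print(n,c['fx'],-R.from_rotvec(r).as_matrix().T@t)
E
```

```text
{'time_s': 0.0, 'joints': array([-1.40377986,  0.62931524,  0.03844201,  1.51837432, -0.02701617,
        0.99628102, -0.02001998]), 'dq': array([ 0.00035494, -0.00066492,  0.00135475, -0.00098236, -0.00016373,
       -0.00031409,  0.00169582]), 'joint_efforts': array([ 5.90826003e-04, -5.63396752e+01,  1.22643180e+00, -1.93439984e+01,
        1.10182737e-02,  1.04752879e-02,  6.64794214e-06]), 'eef_pos': array([0.14979144, 0.63186812, 0.23040707]), 'tcp_rot': array([ 0.08148383,  0.70239279, -0.082791  ,  0.70224668]), 'contact_force': array([ 0.28967488, -0.02377901, -0.21327726]), 'moment': array([-0.01954375, -0.01400549, -0.07473558]), 'grip_width': 0.08537944145584256} 0.0187
scene 609.1958997294386 [ 1.57385556 -0.05483598  0.99087284]
top 492.0040545266114 [ 0.45357282 -0.01254025  1.45192606]
wrist 354.67830121484303 [0.07956141 0.64957384 0.37332097]
```

View pics/scene0.png

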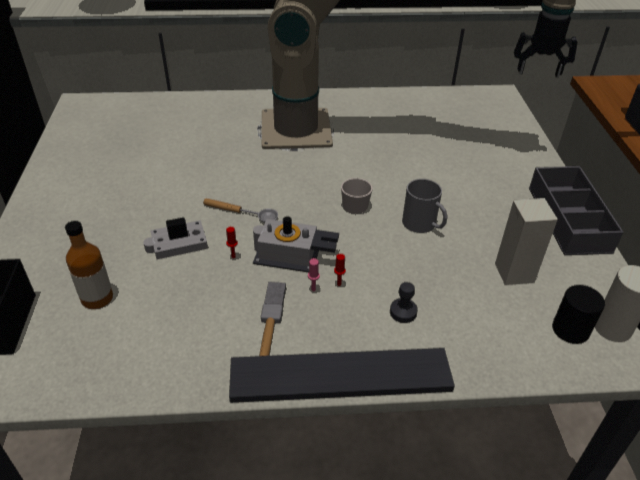

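View pics/top0.png

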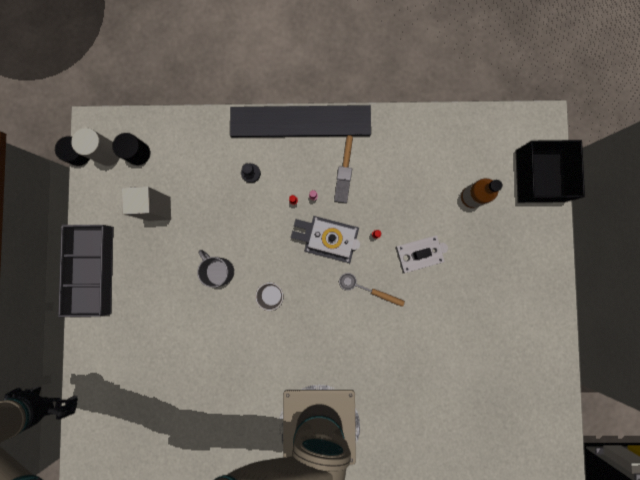

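View pics/wrist0.png

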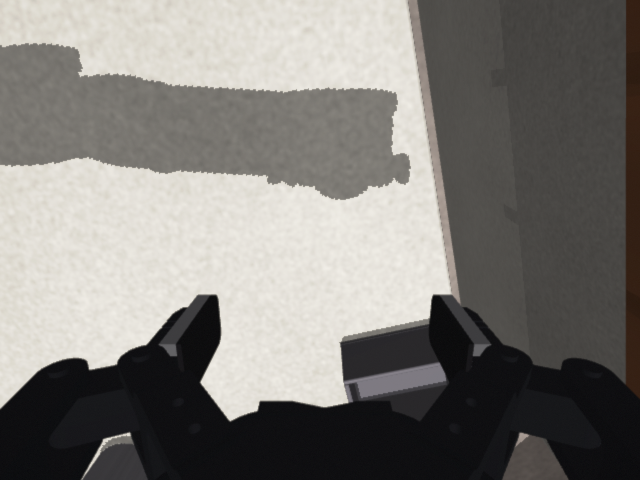

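```bash
python3 - <<'E'
from h import *
crop('top0',270,180,460,320,4,'ct'); crop('scene0',130,190,370,310,3.3,'cs')
E
```

```text
(no output)
```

View pics/ct.png

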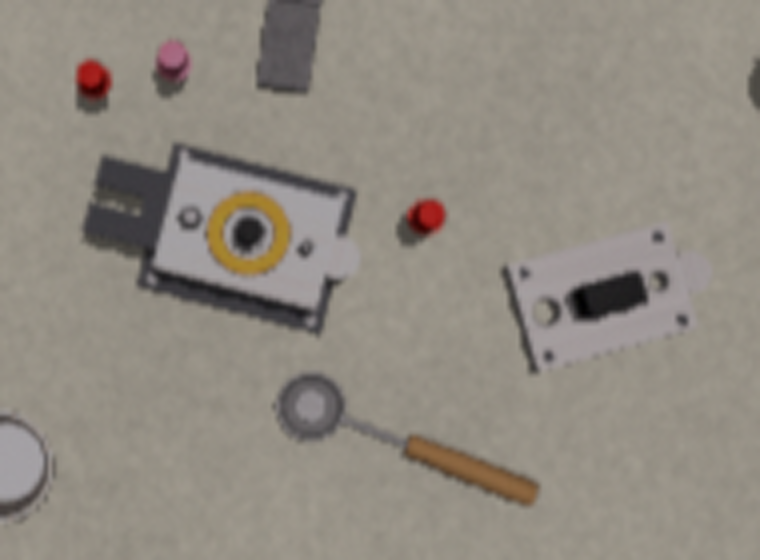

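View pics/cs.png

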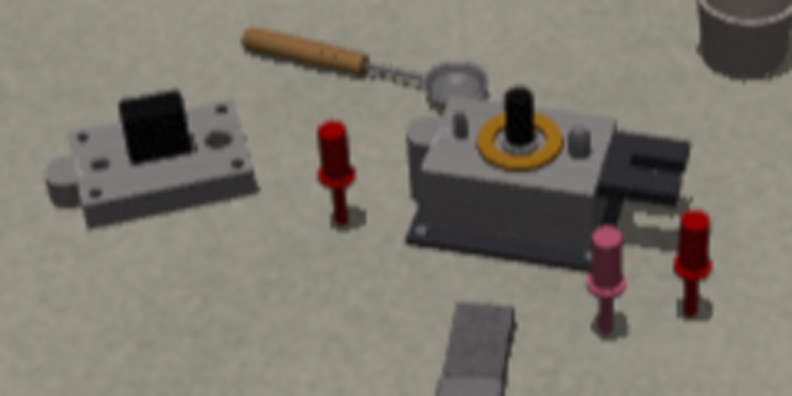

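```bash
cat > fit.py <<'E'
from h import *
from scipy.optimize import least_squares
def fit(obs,x0,scale=1):
    # obs: list of (cam, localpt, (u,v)); returns x,y,yaw
    def f(p):
        Rz=R.from_euler('z',p[2]).as_matrix();r=[]
        for c,P,uv in obs:
            r+=list(proj(c,Rz@np.array(P)+[p[0],p[1],0])[0]-uv)
        return np.array(r)
    s=least_squares(f,x0,loss='soft_l1');return s.x,f(s.x).reshape(-1,2)
E
python3 - <<'E'
from fit import *
T=load('top0');S=load('scene0')
t=lambda u,v:(u/4+270-.375,v/4+180-.375)
s=lambda u,v:(u/3.3+130-.35,v/3.3+190-.35)
ch=[(T,[0,.042,.082],t(190,216)),(T,[0,-.042,.082],t(306,246)),(T,[0,0,.066],t(248,233)),
    (S,[0,.042,.082],s(579,130)),(S,[0,-.042,.082],s(461,115)),(S,[0,0,.066],s(519,140)),
    (S,[.04,.06,.06],s(598,187)),(S,[.04,-.06,.06],s(424,167)),(S,[-.04,.06,.06],s(615,120))]
x,r=fit(ch,[.55,0,0]);print('chamber',x,r.round(1).tolist())
up=[(T,[0,.042,.024],t(545,311)),(T,[0,-.042,.024],t(658,281)),(T,[0.04,.06,.024],t(508,268)),(T,[.04,-.06,.024],t(665,228)),(T,[-.04,-.06,.024],t(692,325)),(T,[-.04,.06,.024],t(535,368)),
    (S,[0,.042,.024],s(218,139)),(S,[0,-.042,.024],s(101,163)),(S,[.04,.06,.024],s(254,183)),(S,[.04,-.06,.024],s(86,214)),(S,[-.04,.06,.024],s(233,101))]
x,r=fit(up,[.55,-.2,0]);print('upper',x,r.round(1).tolist())
E
```

```text
chamber [ 0.53590356 -0.03850881 -0.24309752] [[0.5, 0.4], [0.9, -0.2], [0.6, -0.1], [0.8, -0.4], [0.2, -0.6], [0.8, -0.6], [-0.5, 2.4], [-0.2, 1.4], [0.7, -0.5]]
upper [ 0.49089358 -0.29366622  0.25513924] [[0.6, -0.3], [0.4, -0.4], [0.1, -1.3], [0.8, -2.1], [1.9, 0.3], [1.0, 0.5], [1.2, 0.3], [0.8, 0.2], [1.0, -3.6], [-0.2, -2.4], [1.1, -0.1]]
```

```bash
cat > mv.py <<'E'
from h import *
def tool():
    s=sense();return np.array(s['eef_pos']),R.from_quat(s['tcp_rot']),s
def down(yaw):  # tool x down, tool y at world angle yaw
    x=np.array([0,0,-1.]);y=np.array([np.cos(yaw),np.sin(yaw),0]);return R.from_matrix(np.c_[x,y,np.cross(x,y)])
def yawof(r): y=r.as_matrix()[:,1];return np.arctan2(y[1],y[0])
def delta(P,Rt,p=None,r=None):
    if p is None: p,r,_=tool()
    sh=r.inv().apply(np.array(P)-p)/.08; tr=(r.inv()*Rt).as_rotvec()/np.pi
    return sh.round(3),tr.round(4)
E
python3 - <<'E'
from mv import *
p,r,s=tool();print(r.as_matrix().round(3),yawof(r))
T=load('top0')
for n,u,v,z in [('jug',216,271,.105),('carton',136,200,.19),('cup',270,296,.06)]: print(n,unproj(T,u,v,z))
for yaw in (-.243,-.243+np.pi): print(delta([.536,-.0385,.25],down(yaw)))
E
```

```text
[[-0.     0.231  0.973]
 [-0.001  0.973 -0.231]
 [-1.    -0.001  0.   ]] 1.3379885257648805
jug [0.44587748 0.28140918 0.105     ]
carton [0.63251659 0.47316119 0.19      ]
cup [0.37413355 0.13829331 0.06      ]
(array([-0.232, -7.042,  6.631]), array([5.032e-01, 4.000e-04, 3.000e-04]))
(array([-0.232, -7.042,  6.631]), array([-4.968e-01, -3.000e-04,  4.000e-04]))
```

>>> arm_command(plan=[[[-0.2,-1,0.94],[0.503,0,0],0.2],[[-0.2,-1,0.94],[0.503,0,0],0.2],[[-0.2,-1,0.94],[0.503,0,0],0.2],[[-0.2,-1,0.94],[0.503,0,0],0.2],[[-0.2,-1,0.94],[0.503,0,0],0.2],[[-0.2,-1,0.94],[0.503,0,0],0.2],[[-0.2,-1,0.94],[0.503,0,0],0.2],[[-0.2,-1,0.94],[0.503,0,0],0.2],[[-0.2,-1,0.94],[0.503,0,0],0.2]])

```text
time_s: 1.27
eef_pos: [0.2044, 0.5371, 0.247]
tcp_rot: [-0.557, -0.435, 0.558, -0.435]
contact_force: [0.1, -0.1, -0.1]
grip_width: 0.051
```

```bash
python3 - <<'E'
from mv import *
p,r,s=tool();print(s['time_s'],p,yawof(r),s['grip_width'],s['joints'].round(2))
print(delta([.536,-.0385,.25],down(-.243)))
E
```

```text
1.275 [0.20439865 0.53712849 0.2469736 ] -0.24552023507446494 0.05097155046789536 [-1.56  0.54  0.48  1.72 -0.3   0.95 -1.21]
(array([-0.033,  5.77 ,  5.972]), array([-0.0008,  0.0002, -0.    ]))
```

>>> arm_command(plan=[[[0,0.5,0.5],[0,0,0],0.2],[[0,0.97,1],[0,0,0],0.2],[[0,0.97,1],[0,0,0],0.2]])

```text
time_s: 1.65
eef_pos: [0.2634, 0.4367, 0.2476]
tcp_rot: [-0.558, -0.433, 0.559, -0.434]
contact_force: [-1.0, 0.9, 1.0]
grip_width: 0.0513
```

>>> arm_command(plan=[[[0,0.5,0.5],[0,0,0],0.2],[[0,0.97,1],[0,0,0],0.2]])

```text
time_s: 1.9
eef_pos: [0.3172, 0.3447, 0.2472]
tcp_rot: [0.556, 0.437, -0.556, 0.437]
contact_force: [0.9, -0.2, 0.5]
grip_width: 0.0513
```

>>> arm_command(plan=[[[0,0.5,0.5],[0,0,0],0.2],[[0,0.97,1],[0,0,0],0.2]])

```text
time_s: 2.15
eef_pos: [0.3738, 0.2479, 0.2474]
tcp_rot: [0.557, 0.436, -0.556, 0.436]
contact_force: [0.9, 0.6, 0.9]
grip_width: 0.051
```

>>> arm_command(plan=[[[0,0.5,0.5],[0,0,0],0.2],[[0,0.97,1],[0,0,0],0.2]])

```text
time_s: 2.4
eef_pos: [0.4303, 0.1517, 0.2474]
tcp_rot: [0.557, 0.436, -0.556, 0.436]
contact_force: [0.6, 1.1, -0.0]
grip_width: 0.0512
```

>>> arm_command(plan=[[[0,0.5,0.5],[0,0,0],0.2],[[0,0.97,1],[0,0,0],0.2],[[0,0.97,1],[0,0,0],0.2],[[0,0.97,1],[0,0,0],0.2]])

```text
time_s: 2.9
eef_pos: [0.4852, 0.0568, 0.247]
tcp_rot: [-0.557, -0.436, 0.557, -0.436]
contact_force: [-0.3, 0.2, -0.7]
grip_width: 0.0509
```

```bash
python3 - <<'E'
from mv import *
c=save('wrist','w1');save('scene','s1')
p,r,s=tool();print(s['time_s'],p,yawof(r),s['grip_width'],s['joints'].round(2))
print(delta([.536,-.0385,.25],down(-.243)))
print(proj(c,[[.536,-.0385,.105],[.491,-.294,.024]]))
E
```

```text
3.0 [0.48481684 0.05775975 0.24701103] -0.239385270686723 0.05111116766230613 [-0.56  0.42  0.53  1.95 -0.28  0.85 -0.11]
(array([-0.039,  0.907,  1.017]), array([ 0.0012, -0.0002,  0.0004]))
[[406.57367467 309.89404734]
 [393.17832754 457.44081076]]
```

View pics/w1.png

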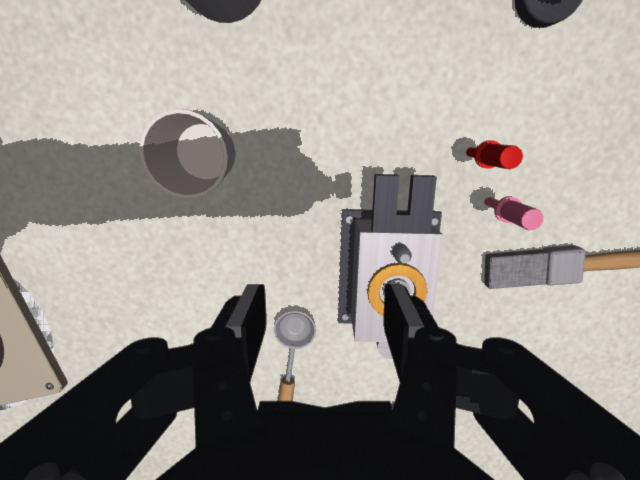

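```bash
python3 - <<'E'
from fit import *
crop('w1',330,160,460,360,3,'cw'); crop('s1',220,190,360,290,5,'cs1')
c=load('w1');x=[.5359,-.0385,-.243]
Rz=R.from_euler('z',x[2]).as_matrix()
im=cv2.imread('pics/w1.png')
for P in [[0,.042,.082],[0,0,.066],[.04,.06,.06],[-.04,.06,.06],[.028,.115,.06],[-.028,.115,.06],[.0065,.115,.06],[-.0065,.115,.06],[.0065,.078,.06],[-.0065,.078,.06]]:
    u,v=proj(c,Rz@np.array(P)+[x[0],x[1],0])[0];im[int(round(v)),int(round(u))]=(0,0,255);print(P,u.round(1),v.round(1))
cv2.imwrite('pics/w1o.png',im);crop('w1o',330,160,460,360,3,'cwo')
E
python3 -c "
import cv2,numpy as np
a=cv2.imread('pics/cw.png');b=cv2.imread('pics/cwo.png')
cv2.imwrite('pics/cwab.png',np.hstack([a,b]))"
```

```text
[0, 0.042, 0.082] 404.0 256.8
[0, 0, 0.066] 397.8 291.1
[0.04, 0.06, 0.06] 441.8 231.6
[-0.04, 0.06, 0.06] 358.9 231.4
[0.028, 0.115, 0.06] 434.5 174.1
[-0.028, 0.115, 0.06] 373.7 173.9
[0.0065, 0.115, 0.06] 411.1 174.0
[-0.0065, 0.115, 0.06] 397.0 174.0
[0.0065, 0.078, 0.06] 408.4 213.3
[-0.0065, 0.078, 0.06] 394.7 213.2
```

View pics/cwab.png

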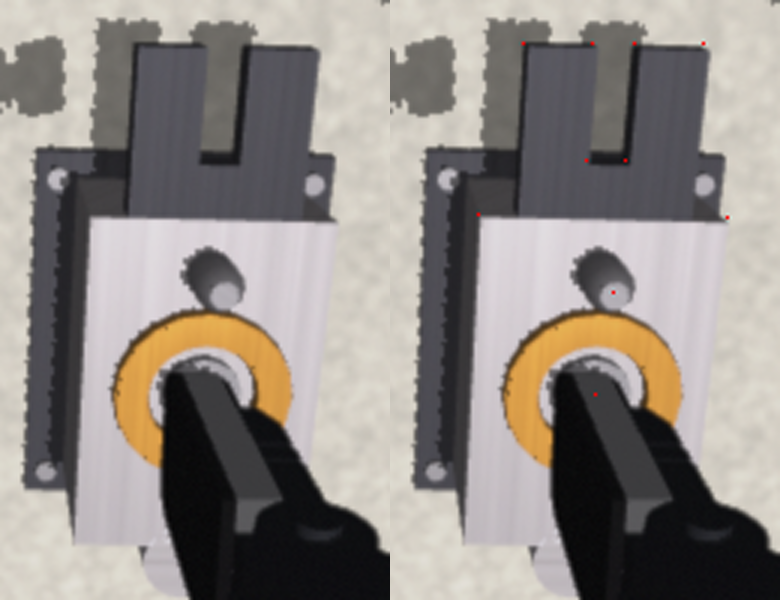

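View pics/cs1.png

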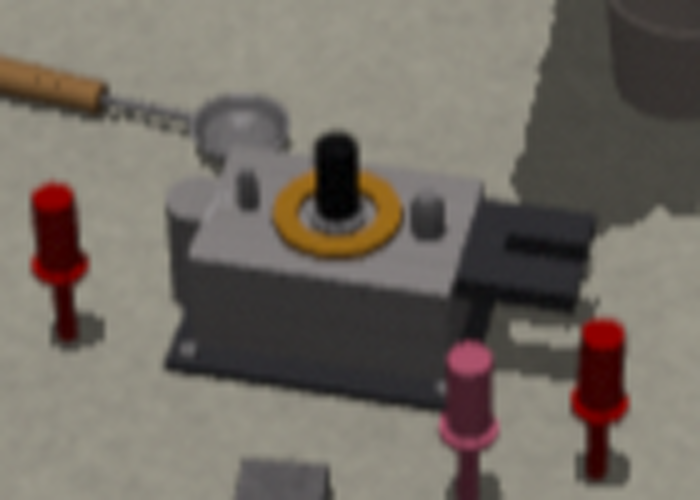

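```bash
python3 - <<'E'
from fit import *
W=load('w1')
w=lambda u,v:(u/3+330-.33,v/3+160-.33)
ch=[(W,[-.028,.115,.06],w(135,44)),(W,[.028,.115,.06],w(319,48)),(W,[-.0065,.115,.06],w(206,45)),(W,[.0065,.115,.06],w(243,46)),
(W,[-.0065,.078,.06],w(201,163)),(W,[.0065,.078,.06],w(240,164)),(W,[-.04,.06,.06],w(90,217)),(W,[.04,.06,.06],w(336,221)),(W,[0,.042,.082],w(226,296)),
(W,[-.03,0,.066],w(113,393)),(W,[.03,0,.066],w(292,395)), (W,[-.04,-.06,.06],w(75,544))]
x,r=fit(ch,[.53,-.04,-.24]);print('chamber',x,r.round(1).tolist())
E
```

```text
chamber [ 0.53548463 -0.03930064 -0.25560095] [[0.4, 0.2], [-0.3, -0.2], [0.0, 0.2], [1.7, 0.1], [-1.2, 0.1], [-0.6, -0.1], [-0.2, -0.3], [0.5, -0.4], [-0.7, -0.7], [0.2, 0.8], [0.6, 0.9], [-0.0, -0.4]]
```

```bash
python3 - <<'E'
from mv import *
print(delta([.5355,-.0393,.17],down(-.2556)))
E
```

```text
(array([0.961, 0.904, 1.029]), array([ 0.0052, -0.0002,  0.0004]))
```

>>> arm_command(plan=[[[0.3,0.45,0.5],[0.005,0,0],0.2],[[0.9,0.9,1],[0.005,0,0],0.2],[[0.96,0.9,1],[0.005,0,0],0.2],[[0.96,0.9,1],[0.005,0,0],0.2],[[0.96,0.9,1],[0.005,0,0],0.2]])

```text
time_s: 3.62
eef_pos: [0.5362, -0.0368, 0.1712]
tcp_rot: [0.56, 0.433, -0.559, 0.432]
contact_force: [0.3, 0.1, -1.1]
grip_width: 0.0507
```

```bash
python3 - <<'E'
from mv import *
p,r,s=tool();print(s['time_s'],p,yawof(r))
print(delta([.5355,-.0393,.075],down(-.2556)))
save('scene','s2');crop('s2',220,110,360,290,4,'cs2');
c=save('wrist','w2')
E
```

```text
3.625 [ 0.53617882 -0.03681353  0.17124223] -0.25494486364023006
(array([ 1.203e+00, -1.000e-03,  3.400e-02]), array([ 0.0002, -0.0004, -0.0001]))
```

View pics/cs2.png

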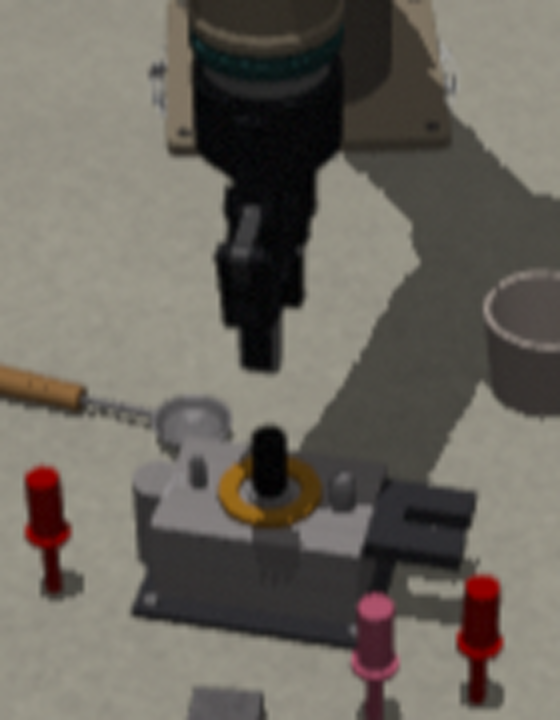

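View pics/w2.png

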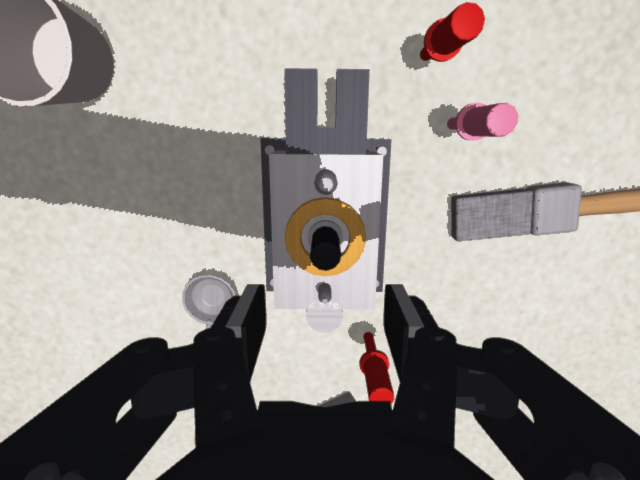

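```bash
python3 - <<'E'
from fit import *
crop('w2',255,55,395,335,2.1,'cw2')
crop('w2',255,55,395,200,5,'cw2b')
crop('w2',255,190,395,335,5,'cw2c')
E
```

```text
(no output)
```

View pics/cw2b.png

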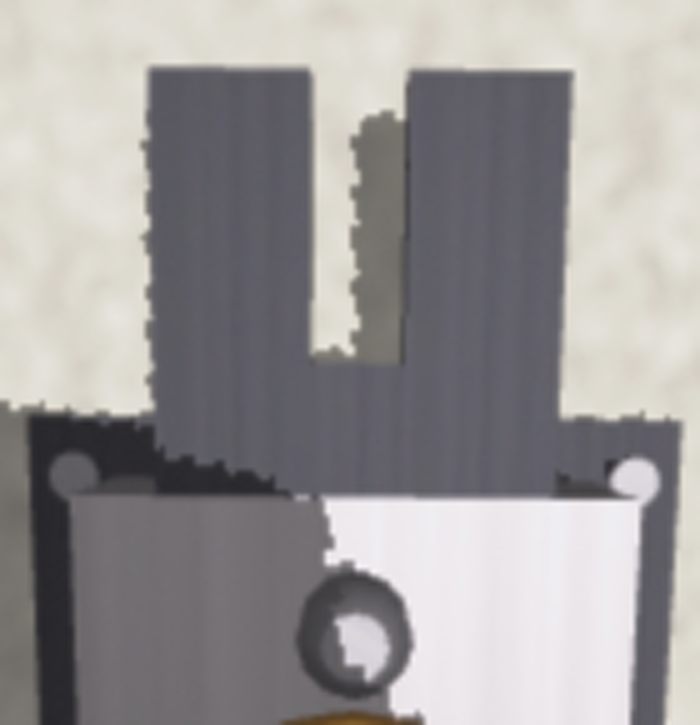

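View pics/cw2c.png

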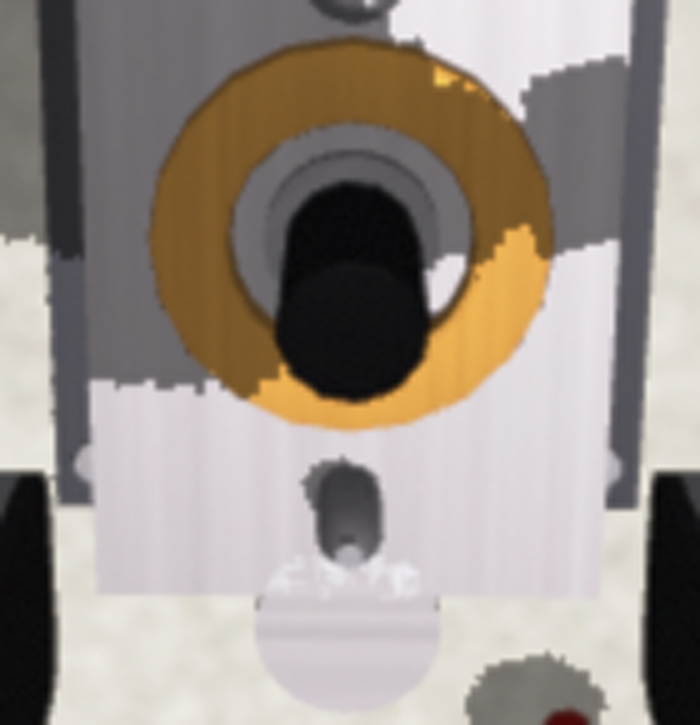

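```bash
python3 - <<'E'
from fit import *
W=load('w2')
a=lambda u,v:(u/5+255-.4,v/5+55-.4)
b=lambda u,v:(u/5+255-.4,v/5+190-.4)
ch=[(W,[-.028,.115,.06],a(149,68)),(W,[.028,.115,.06],a(573,71)),(W,[-.0065,.115,.06],a(311,69)),(W,[.0065,.115,.06],a(408,70)),
(W,[-.0065,.078,.06],a(310,364)),(W,[.0065,.078,.06],a(404,364)),(W,[-.04,.06,.06],a(70,497)),(W,[.04,.06,.06],a(641,497)),(W,[0,.042,.082],a(361,645)),
(W,[-.03,0,.066],b(150,234)),(W,[.03,0,.066],b(553,234)), (W,[-.04,-.06,.06],b(96,594)), (W,[.04,-.06,.06],b(601,597)),(W,[0,-.042,.082],b(350,556))]
x,r=fit(ch,[.53,-.04,-.24]);print('chamber',x,r.round(1).tolist())
k=[(W,[0,0,.105],b(353,330)),(W,[-.010,0,.105],b(276,330)),(W,[.01,0,.105],b(430,330))]
x,r=fit(k,[.53,-.04,-.24]);print('knob',x)
E
```

```text
chamber [ 0.53523772 -0.03973493 -0.26178454] [[-0.4, -0.4], [0.0, -0.2], [-0.1, -0.3], [0.3, -0.3], [0.0, -0.4], [0.2, -0.2], [0.1, -0.5], [0.1, 0.5], [-1.0, 0.5], [-0.5, 1.8], [0.9, 2.4], [0.3, -0.1], [-0.1, -0.0], [0.1, -0.1]]
knob [ 0.53530907 -0.03915345 -0.25416729]
```

>>> arm_command(plan=[[[0.3,0,0],[0.002,0,0],0.2],[[0.6,0,0],[0.002,0,0],0.2],[[0.6,0,0],[0.002,0,0],0.2]])

```text
time_s: 4.1
eef_pos: [0.5351, -0.0379, 0.122]
tcp_rot: [-0.561, -0.431, 0.562, -0.429]
contact_force: [0.4, 0.7, 0.4]
grip_width: 0.0513
```

```bash
python3 - <<'E'
from mv import *
p,r,s=tool();print(s['time_s'],p,yawof(r))
print(delta([.5352,-.0396,.075],down(-.2618)))
E
```

```text
4.1 [ 0.53506793 -0.03787206  0.12201216] -0.262899749594781
(array([0.588, 0.009, 0.02 ]), array([-0.0004, -0.    ,  0.0008]))
```

>>> arm_command(plan=[[[0.3,0,0.02],[0,0,0],0.2],[[0.6,0,0.02],[0,0,0],0.2],[[0.6,0,0.02],[0,0,0],0.2],[[0.6,0,0.02],[0,0,0],-1],[[0.6,0,0.02],[0,0,0],-1],[[0.6,0,0.02],[0,0,0],-1],[[0.6,0,0.02],[0,0,0],-1],[[0.6,0,0.02],[0,0,0],-1],[[0.6,0,0.02],[0,0,0],-1]], newtons=40)

```text
time_s: 5.22
eef_pos: [0.5366, -0.0405, 0.0759]
tcp_rot: [0.562, 0.429, -0.561, 0.43]
contact_force: [-1.5, 0.3, 7.0]
grip_width: 0.0186
```

```bash
python3 - <<'E'
from mv import *
p,r,s=tool();print(s['time_s'],p,yawof(r),s['grip_width'],s['contact_force'],s['moment'])
save('wrist','w3');save('scene','s3');crop('s3',220,110,360,290,4,'cs3')
E
```

```text
5.225 [ 0.53661456 -0.04053486  0.07592284] -0.2641444629557594 0.018594098950090367 [-1.49824747  0.31209216  6.95783551] [ 0.09993853  0.15956978 -0.00750452]
```

View pics/cs3.png

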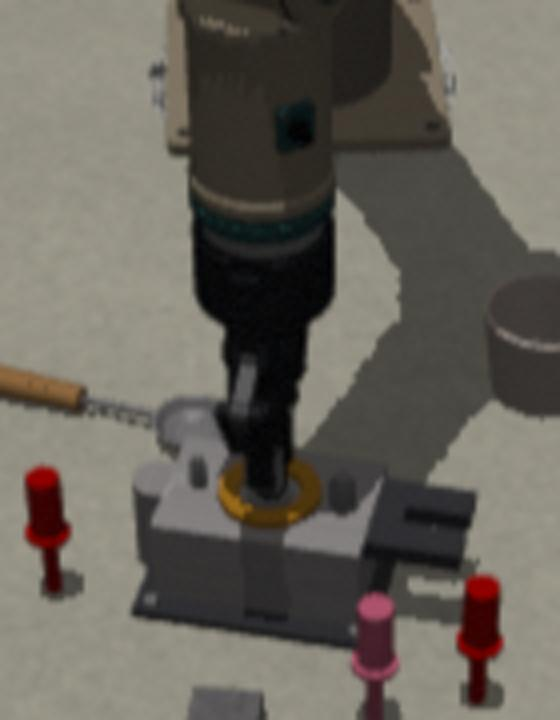

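>>> arm_command(plan=[[[-0.3,0,0],[0,0,0],-1],[[-0.7,0,0],[0,0,0],-1],[[-1,0,0],[0,0,0],-1],[[-1,0,0],[0,0,0],-1],[[-1,0,0],[0,0,0],-1]])

```text
time_s: 5.95
eef_pos: [0.5351, -0.0403, 0.154]
tcp_rot: [-0.561, -0.43, 0.562, -0.43]
contact_force: [-0.1, 0.4, -1.0]
grip_width: 0.019
```

```bash
python3 - <<'E'
from mv import *
p,r,s=tool();print(s['time_s'],p,yawof(r),s['grip_width'],s['contact_force'],s['moment'])
x=np.array([.5352,-.0397]);a=-.2618
n=x+.092*np.array([-np.sin(a),np.cos(a)]);print(n,delta([*n,.157],down(a)))
c=save('wrist','w3');save('scene','s3');crop('s3',220,110,360,290,4,'cs3')
E
```

```text
5.95 [ 0.53513712 -0.04025016  0.15399392] -0.2639714273540427 0.019006510475127927 [-0.14105499  0.39541334 -1.04815804] [ 0.02646991 -0.02141441 -0.02749886]
[0.55901141 0.04916516] (array([-0.037, -0.004, -1.157]), array([-0.0007, -0.    ,  0.0003]))
```

View pics/cs3.png

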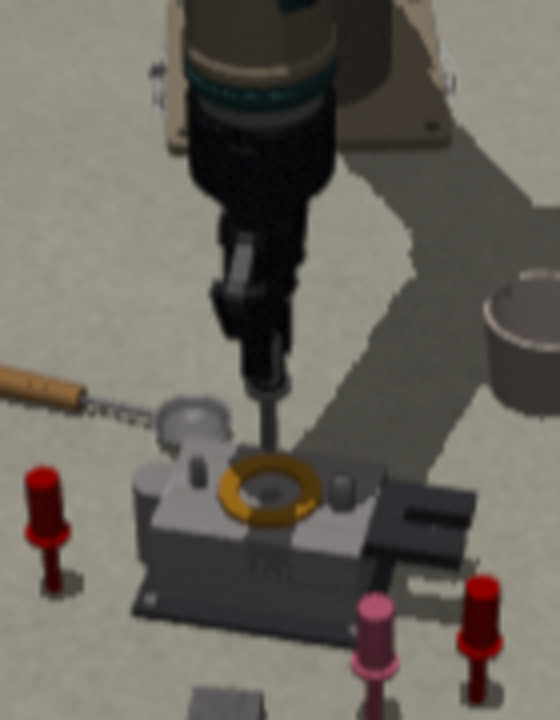

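View pics/w3.png

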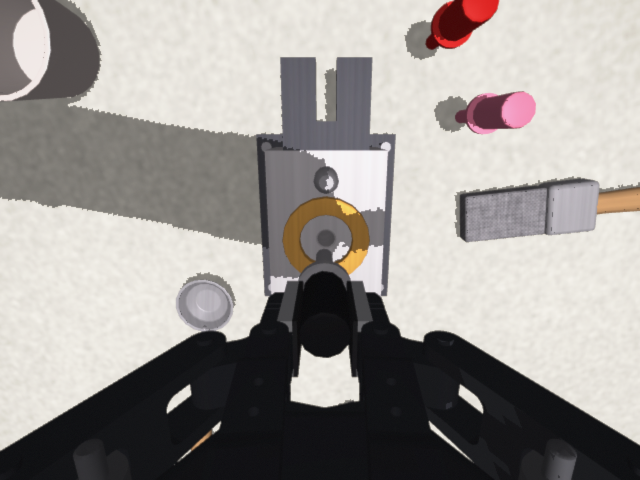

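>>> arm_command(plan=[[[0,0,-0.4],[0,0,0],-1],[[0,0,-0.8],[0,0,0],-1],[[0,0,-0.8],[0,0,0],-1],[[0,0,-0.8],[0,0,0],-1]])

```text
time_s: 6.55
eef_pos: [0.5518, 0.0205, 0.1538]
tcp_rot: [-0.561, -0.43, 0.562, -0.43]
contact_force: [-0.6, -0.2, -0.1]
grip_width: 0.0186
```

>>> arm_command(plan=[[[0,0,-0.35],[0,0,0],-1],[[0,0,-0.35],[0,0,0],-1],[[0,0,-0.35],[0,0,0],-1]])

```text
time_s: 6.92
eef_pos: [0.5592, 0.0467, 0.1543]
tcp_rot: [-0.561, -0.429, 0.562, -0.429]
contact_force: [-0.9, -0.9, -0.8]
grip_width: 0.0186
```

```bash
python3 - <<'E'
from mv import *
p,r,s=tool();print(s['time_s'],p,yawof(r),s['grip_width'],s['contact_force'])
print(delta([.5590,.0492,.079],down(-.2618)))
S=save('scene','s4');crop('s4',240,110,380,290,4,'cs4')
W=save('wrist','w4');crop('w4',230,190,420,400,3,'cw4')
for c in(S,W):print(proj(c,[[.559,.0492,.060],[*p[:2],p[2]-.016],[*p[:2],p[2]-.061]]))
E
```

```text
6.925 [0.5592271  0.04668225 0.15431208] -0.26571999803789137 0.01859717572370829 [-0.85899952 -0.86411614 -0.82192431]
(array([ 0.941, -0.011, -0.031]), array([-0.0012,  0.0004,  0.0001]))
[[326.81707456 238.99166518]
 [326.60756523 212.58486951]
 [326.08773685 228.06734   ]]
[[324.49727948 235.22050995]
 [326.32320442 285.17409319]
 [325.94780887 254.36828646]]
```

View pics/cs4.png

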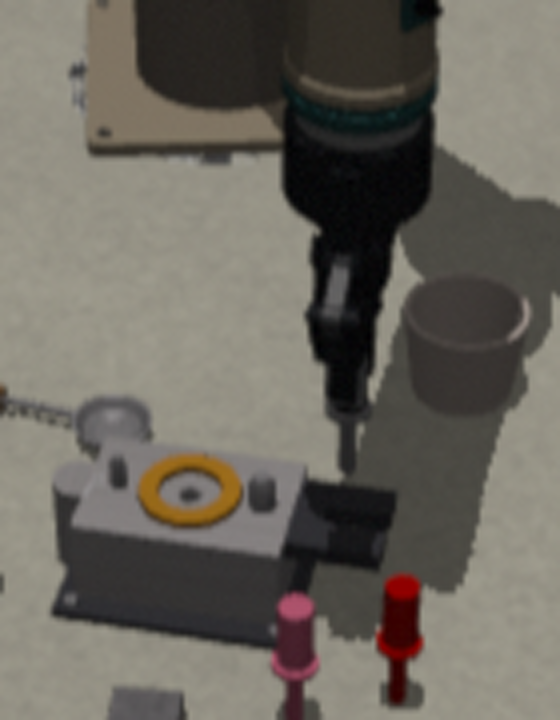

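View pics/cw4.png

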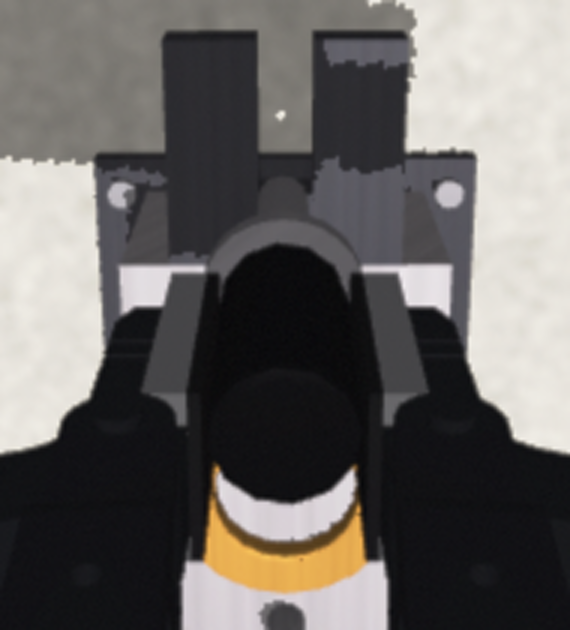

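>>> arm_command(plan=[[[0,-0.003,-0.03],[0,0,0],-1],[[0.25,-0.003,-0.03],[0,0,0],-1],[[0.5,-0.003,-0.03],[0,0,0],-1],[[0.7,-0.003,-0.03],[0,0,0],-1],[[0.85,-0.003,-0.03],[0,0,0],-1],[[0.85,-0.003,-0.03],[0,0,0],-1]])

```text
time_s: 7.78
eef_pos: [0.5597, 0.0504, 0.0858]
tcp_rot: [-0.561, -0.43, 0.562, -0.43]
contact_force: [0.5, -0.3, 0.2]
grip_width: 0.0185
```

```bash
python3 - <<'E'
from mv import *
p,r,s=tool();print(s['time_s'],p,yawof(r),s['grip_width'],s['contact_force'],s['moment'])
print(delta([.5590,.0492,.0765],down(-.2618)))
S=save('scene','s5');crop('s5',240,150,380,290,5,'cs5')
W=save('wrist','w5');crop('w5',230,190,420,400,3,'cw5')
E
```

```text
7.775 [0.55972197 0.05041898 0.08575109] -0.26447343497568176 0.018535001257737643 [ 0.50686191 -0.32588767  0.1801515 ] [-0.02647959 -0.0393677  -0.01186307]
(array([ 0.116, -0.005,  0.017]), array([-0.0009,  0.0002,  0.0004]))
```

View pics/cs5.png

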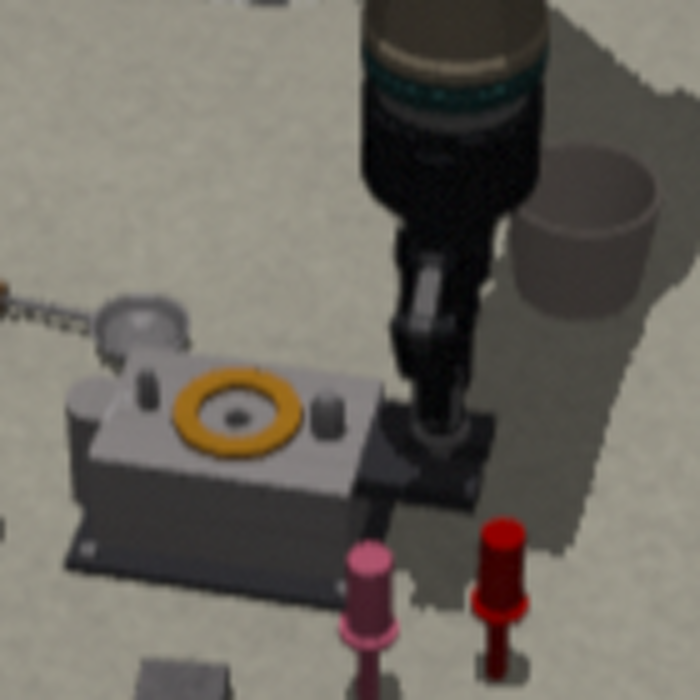

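View pics/cw5.png

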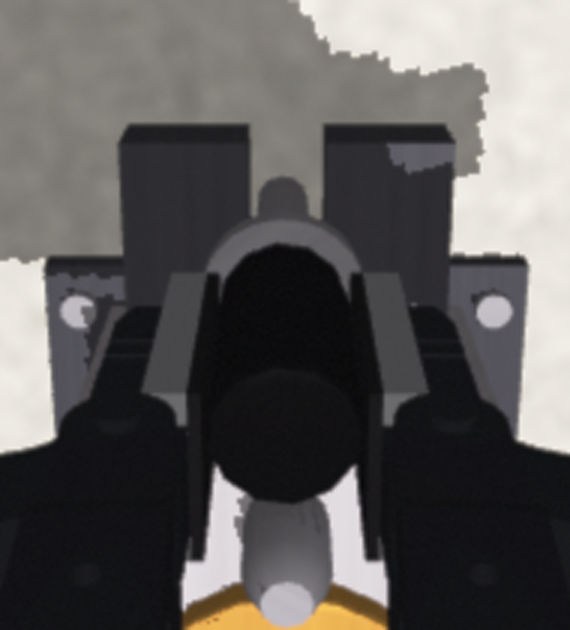

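>>> arm_command(plan=[[[0.06,0.004,0],[0,0,0],-1],[[0.1,0.004,0],[0,0,0],-1],[[0.12,0.004,0],[0,0,0],-1],[[0.12,0.004,0],[0,0,0],-1]])

```text
time_s: 8.38
eef_pos: [0.5603, 0.0505, 0.0768]
tcp_rot: [-0.561, -0.43, 0.562, -0.43]
contact_force: [-0.9, 0.2, -0.7]
grip_width: 0.0189
```

>>> arm_command(plan=[[[0.02,0,0],[0,0,0],-1],[[0.02,0,0],[0,0,0],-1]])

```text
time_s: 8.62
eef_pos: [0.5606, 0.0505, 0.076]
tcp_rot: [0.562, 0.43, -0.561, 0.43]
contact_force: [-0.7, -0.1, 4.9]
grip_width: 0.0185
```

```bash
python3 - <<'E'
from mv import *
p,r,s=tool();print(s['time_s'],p,yawof(r),s['grip_width'],s['contact_force'],s['moment'])
S=save('scene','s6');crop('s6',270,190,370,270,7,'cs6')
E
```

```text
8.625 [0.56056256 0.05053562 0.07595581] -0.2643376808449496 0.018479359722374814 [-0.68315617 -0.10155094  4.93062853] [-0.02068706  0.22898379  0.01626433]
```

View pics/cs6.png

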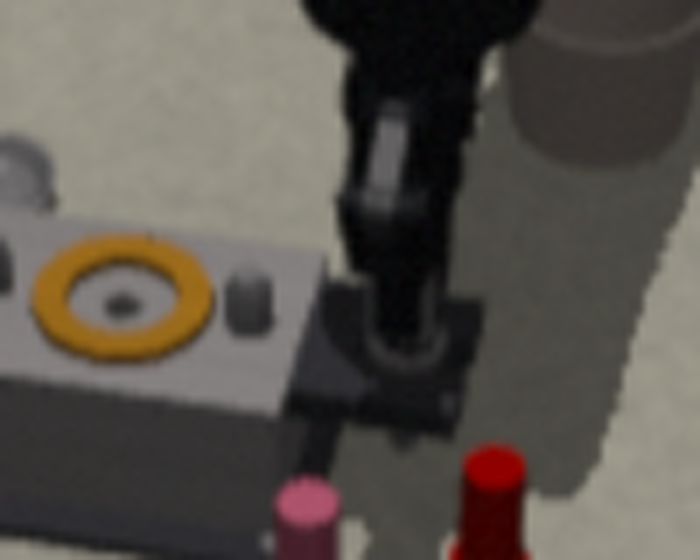

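>>> arm_command(plan=[[[0,0,0],[0,0,0],-0.2],[[0,0,0],[0,0,0],0.2],[[0,0,0],[0,0,0],0.2],[[0,0,0],[0,0,0],0.2]])

```text
time_s: 9.18
eef_pos: [0.5603, 0.0505, 0.0752]
tcp_rot: [-0.561, -0.43, 0.562, -0.43]
contact_force: [0.1, 0.1, -0.2]
grip_width: 0.0514
```

>>> arm_command(plan=[[[-0.2,0,0],[0,0,0],0.2],[[-0.6,0,0],[0,0,0],0.2],[[-1,0,0],[0,0,0],0.2],[[-1,0,0],[0,0,0],0.2]])

```text
time_s: 9.68
eef_pos: [0.5625, 0.0504, 0.1586]
tcp_rot: [0.563, 0.429, -0.56, 0.431]
contact_force: [0.6, 0.2, -0.4]
grip_width: 0.0512
```

```bash
python3 - <<'E'
from mv import *
p,r,s=tool();print(s['time_s'],p,yawof(r),s['grip_width'],s['contact_force'],s['joints'].round(2))
S=save('scene','s7');crop('s7',220,180,380,290,4.8,'cs7')
W=save('wrist','w7')
print(delta([.491,-.294,.2],down(.255)))
E
```

```text
9.675 [0.56246381 0.05042008 0.15858747] -0.2642739195761531 0.05122712962657326 [ 0.57693927  0.22819453 -0.37216475] [-0.44  0.64  0.47  1.85 -0.42  0.74 -0.  ]
(array([-0.554,  0.287,  4.386]), array([-0.1652, -0.0002, -0.0002]))
```

View pics/cs7.png

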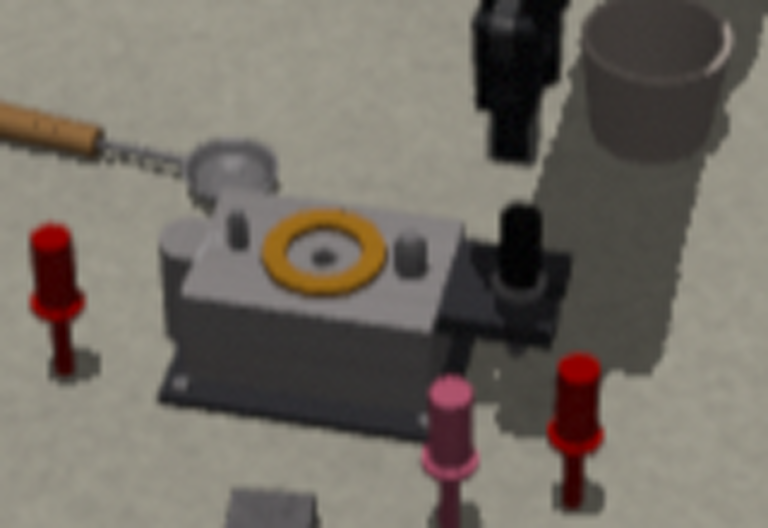

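View pics/w7.png

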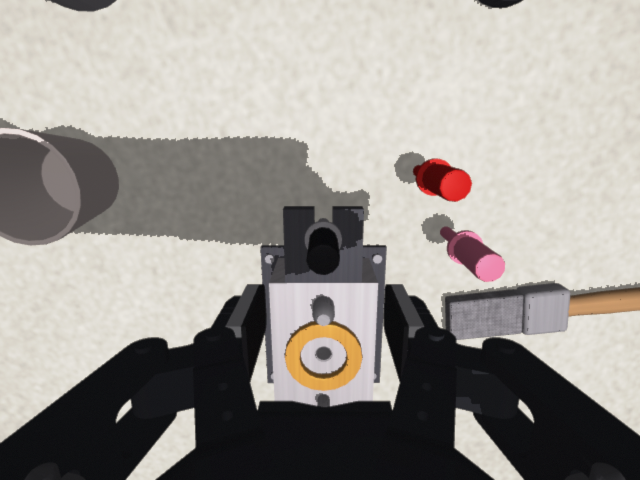

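>>> arm_command(plan=[[[-0.5,0,0.4],[0,0,0],0.2],[[-0.6,0.05,1],[0,0,0],0.2],[[-0.6,0.05,1],[0,0,0],0.2]])

```text
time_s: 10.15
eef_pos: [0.5423, -0.0325, 0.2038]
tcp_rot: [-0.563, -0.427, 0.564, -0.428]
contact_force: [-0.0, 0.3, 0.2]
grip_width: 0.0509
```

>>> arm_command(plan=[[[0,0,0.7],[0,0,0],0.2],[[0,0.05,1],[0,0,0],0.2]])

```text
time_s: 10.4
eef_pos: [0.5246, -0.108, 0.2024]
tcp_rot: [-0.561, -0.43, 0.563, -0.429]
contact_force: [0.8, -0.4, -0.1]
grip_width: 0.0513
```

>>> arm_command(plan=[[[0,0,0.7],[-0.05,0,0],0.2],[[0,0.05,1],[-0.1,0,0],0.2],[[0,0.05,1],[-0.165,0,0],0.2],[[0,0.05,1],[-0.165,0,0],0.2]])

```text
time_s: 10.9
eef_pos: [0.5088, -0.1836, 0.2023]
tcp_rot: [0.433, 0.56, -0.433, 0.558]
contact_force: [-0.1, 1.0, 0.1]
grip_width: 0.0514
```

```bash
python3 - <<'E'
from mv import *
p,r,s=tool();print(s['time_s'],p,yawof(r),s['grip_width'],s['joints'].round(2))
W=save('wrist','w8')
print(delta([.491,-.294,.2],down(.255)))
E
```

```text
10.9 [ 0.50882654 -0.18364775  0.20233766] 0.2530124252231781 0.05143732053017417 [ 0.07  0.53  0.34  1.86 -0.24  0.79  0.79]
(array([ 0.029, -0.564,  1.282]), array([-0.0007, -0.0006,  0.0004]))
```

View pics/w8.png

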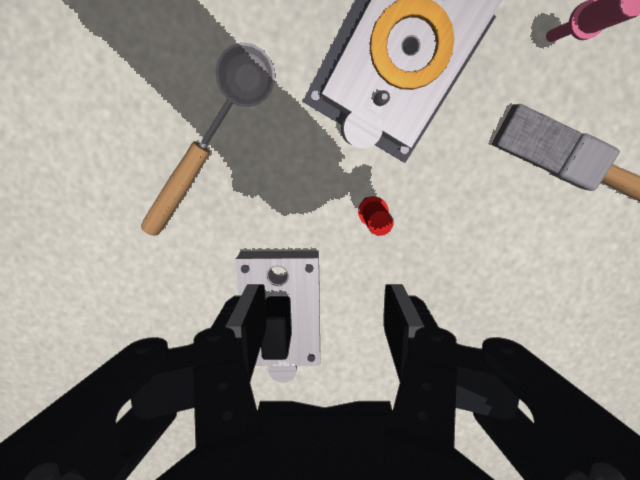

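>>> arm_command(plan=[[[0,-0.3,0.6],[0,0,0],0.2],[[0,-0.56,1],[0,0,0],0.2],[[0,-0.56,1],[0,0,0],0.2]])

```text
time_s: 11.32
eef_pos: [0.4845, -0.2758, 0.203]
tcp_rot: [0.434, 0.558, -0.435, 0.558]
contact_force: [0.3, 0.1, -0.1]
grip_width: 0.0511
```

>>> arm_command(plan=[[[0,0,0.26],[0,0,0],0.2],[[0,0,0.26],[0,0,0],0.2],[[0,0,0.26],[0,0,0],0.2]])

```text
time_s: 11.7
eef_pos: [0.4915, -0.2911, 0.2029]
tcp_rot: [0.433, 0.56, -0.432, 0.559]
contact_force: [0.1, 0.2, -0.9]
grip_width: 0.0514
```

```bash
python3 - <<'E'
from mv import *
p,r,s=tool();print(s['time_s'],p,yawof(r),s['grip_width'],s['joints'].round(2))
W=save('wrist','w9');crop('w9',230,170,420,350,4,'cw9')
print(delta([.491,-.294,.2],down(.255)))
E
```

```text
11.7 [ 0.49145172 -0.29110129  0.20285216] 0.25509749216813515 0.05140428699024893 [ 0.27  0.57  0.34  1.78 -0.24  0.83  0.98]
(array([ 0.037, -0.014,  0.033]), array([ 0.0001, -0.0005,  0.0001]))
```

View pics/cw9.png

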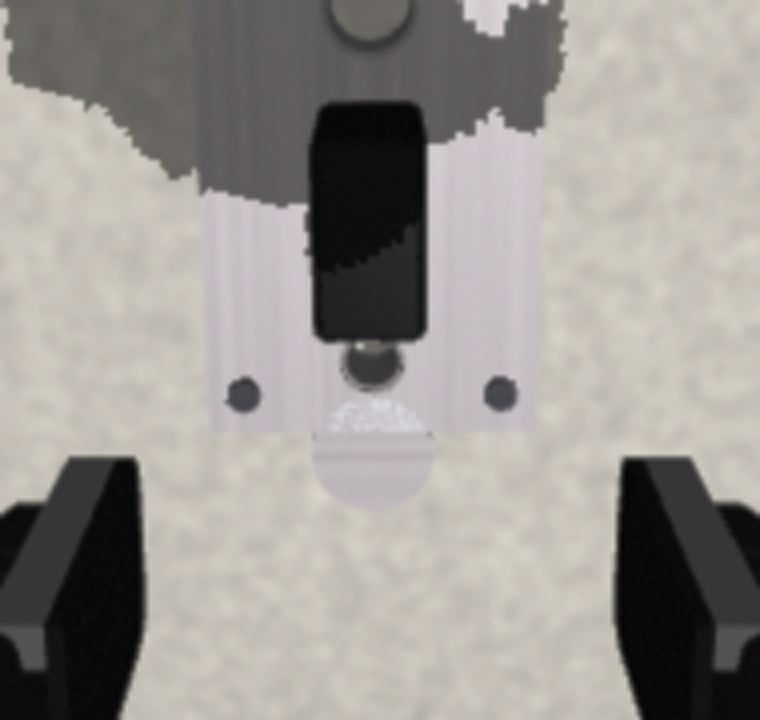

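```bash
python3 - <<'E'
from fit import *
crop('w9',230,80,420,260,4,'cw9b')
E
```

```text
(no output)
```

View pics/cw9b.png

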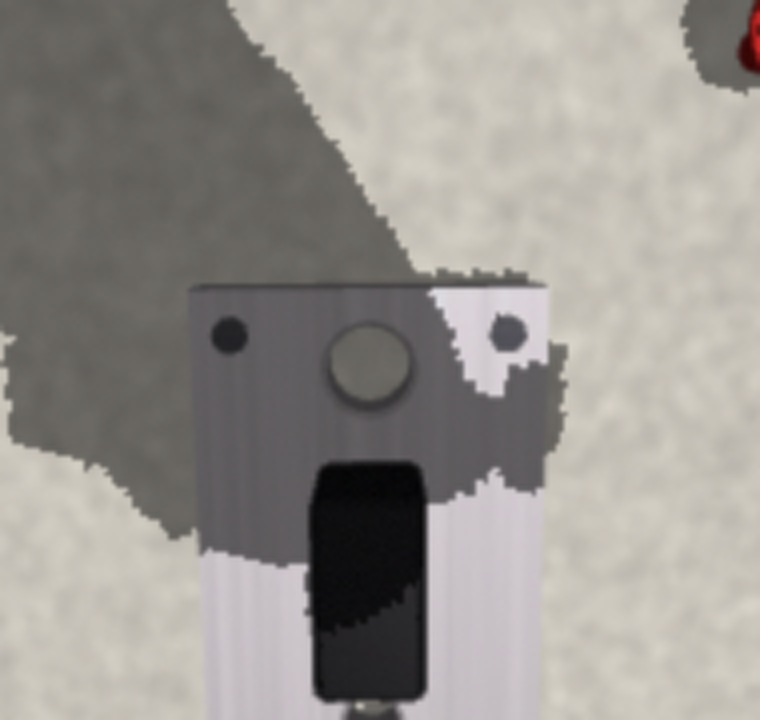

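```bash
python3 - <<'E'
from fit import *
from mv import *
W=load('w9')
a=lambda u,v:(u/4+230-.375,v/4+170-.375)
b=lambda u,v:(u/4+230-.375,v/4+80-.375)
ob=[(W,[-.04,.06,.024],b(190,289)),(W,[.04,.06,.024],b(548,288)),(W,[-.04,-.06,.024],a(209,432)),(W,[.04,-.06,.024],a(537,431)),(W,[0,.042,.024],b(370,367)),
(W,[-.012,-.022,.069],a(312,340)),(W,[.012,-.022,.069],a(427,340))]
x,r=fit(ob,[.49,-.29,.25]);print(x,r.round(1).tolist())
print(delta([x[0],x[1],.11],down(x[2])))
E
```

```text
[ 0.48981269 -0.29552489  0.26113364] [[-0.5, -0.5], [0.5, -0.7], [-0.0, -0.4], [-0.3, -0.5], [-0.1, 0.3], [0.0, 1.2], [0.3, 1.1]]
(array([ 1.162, -0.033,  0.049]), array([-0.0018, -0.0005,  0.0001]))
```

>>> arm_command(plan=[[[0.5,-0.03,0.05],[-0.002,0,0],0.2],[[1,-0.03,0.05],[-0.002,0,0],0.2],[[1,-0.03,0.05],[-0.002,0,0],0.2],[[1,-0.03,0.05],[-0.002,0,0],0.2]])

```text
time_s: 12.25
eef_pos: [0.4907, -0.2975, 0.1244]
tcp_rot: [0.431, 0.56, -0.431, 0.561]
contact_force: [0.0, -0.5, 1.0]
grip_width: 0.0513
```

```bash
python3 - <<'E'
from mv import *
p,r,s=tool();print(s['time_s'],p,yawof(r))
print(delta([.4898,-.2954,.038],down(.2615)))
W=save('wrist','w10');print(proj(W,[[.4898,-.2954,.069]]))
E
```

```text
12.25 [ 0.49070989 -0.29754611  0.12443394] 0.2608214074824862
(array([ 1.08 , -0.005, -0.03 ]), array([-0.0002,  0.0003, -0.0003]))
[[324.80850654 254.90943844]]
```

View pics/w10.png

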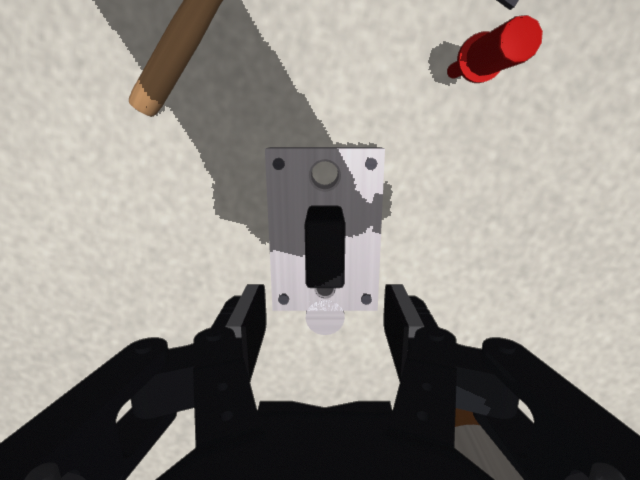

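>>> arm_command(plan=[[[0.5,0,-0.02],[0,0,0],0.2],[[0.85,0,-0.02],[0,0,0],0.2],[[0.85,0,-0.02],[0,0,0],0.2],[[0.85,0,-0.02],[0,0,0],0.2]])

```text
time_s: 12.8
eef_pos: [0.4907, -0.2968, 0.0571]
tcp_rot: [0.431, 0.56, -0.431, 0.562]
contact_force: [0.0, 0.2, 0.2]
grip_width: 0.0513
```

```bash
python3 - <<'E'
from mv import *
p,r,s=tool();print(s['time_s'],p,yawof(r),s['contact_force'])
print(delta([.4898,-.2954,.037],down(.2615)))
W=save('wrist','w11');S=save('scene','s11');crop('s11',110,150,260,270,4.5,'cs11')
E
```

```text
12.8 [ 0.49071821 -0.29684127  0.05709236] 0.2604029567963842 [0.04250041 0.22663951 0.20667564]
(array([ 0.251, -0.007, -0.021]), array([-0.0003,  0.0007, -0.0007]))
```

View pics/w11.png

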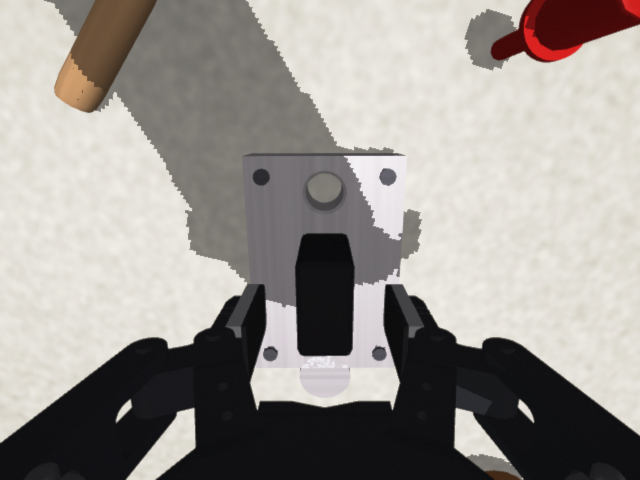

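View pics/cs11.png

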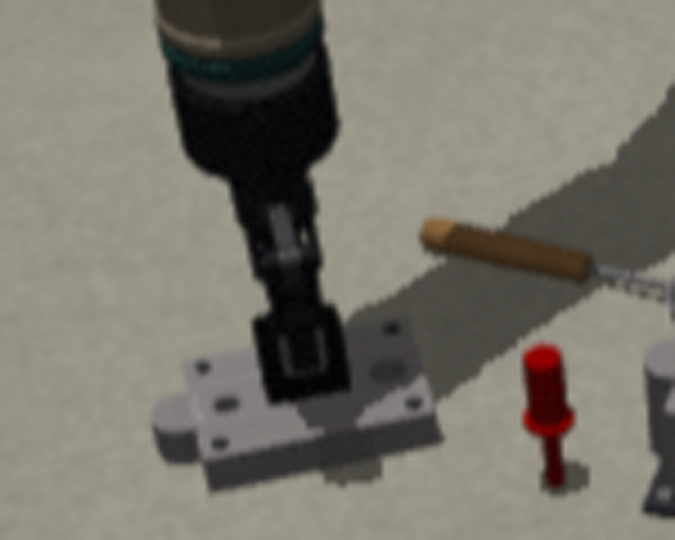

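>>> arm_command(plan=[[[0.15,0,-0.02],[0,0,0],0.2],[[0.25,0,-0.02],[0,0,0],0.2],[[0.25,0,-0.02],[0,0,0],-0.2],[[0.25,0,-0.02],[0,0,0],-1],[[0.25,0,-0.02],[0,0,0],-1],[[0.25,0,-0.02],[0,0,0],-1],[[0.25,0,-0.02],[0,0,0],-1],[[0.25,0,-0.02],[0,0,0],-1]], newtons=100)

```text
time_s: 13.9
eef_pos: [0.4891, -0.2945, 0.0352]
tcp_rot: [0.431, 0.561, -0.431, 0.561]
contact_force: [0.5, -0.5, -2.2]
grip_width: 0.0227
```

```bash
python3 - <<'E'
from mv import *
p,r,s=tool();print(s['time_s'],p,yawof(r),s['contact_force'],s['moment'],s['grip_width'])
W=save('wrist','w12')
E
```

```text
13.9 [ 0.48911986 -0.29449658  0.0352465 ] 0.2603986161564815 [ 0.50085025 -0.45038512 -2.19736012] [ 0.00540984 -0.10474729 -0.00577881] 0.022729691755152256
```

View pics/w12.png

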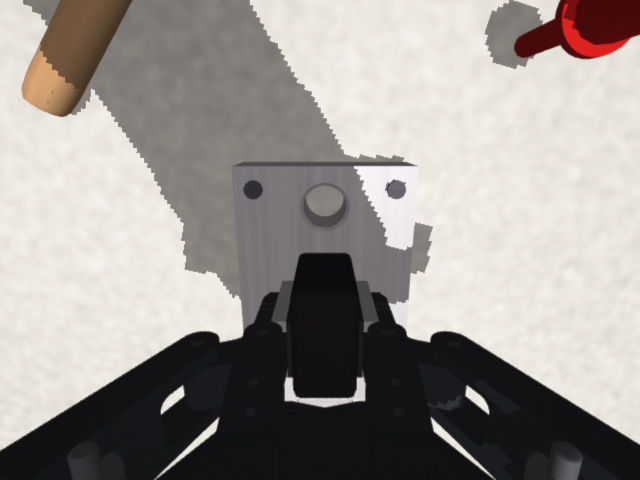

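>>> arm_command(plan=[[[-0.3,0,0],[0,0,0],-1],[[-0.7,0,0],[0,0,0],-1],[[-1,0,0],[0,0,0],-1],[[-1,0,0],[0,0,0],-1]])

```text
time_s: 14.45
eef_pos: [0.49, -0.2951, 0.1166]
tcp_rot: [0.431, 0.56, -0.431, 0.562]
contact_force: [0.8, -0.6, -4.1]
grip_width: 0.0227
```

>>> arm_command(plan=[[[-0.5,0,0],[0,0,0],-1],[[-0.9,0,0],[0,0,0],-1],[[-0.9,0,0],[0,0,0],-1]])

```text
time_s: 14.82
eef_pos: [0.49, -0.2951, 0.188]
tcp_rot: [0.431, 0.56, -0.431, 0.562]
contact_force: [0.2, 0.0, -4.9]
grip_width: 0.0228
```

```bash
python3 - <<'E'
from mv import *
p,r,s=tool();print(s['time_s'],p,yawof(r),s['contact_force'],s['moment'],s['grip_width'])
W=save('wrist','w13');save('scene','s13')
print(delta([.5352,-.0397,.185],down(-.2618)))
E
```

```text
14.825 [ 0.48995743 -0.29506786  0.18796281] 0.260491029788153 [ 0.1721564   0.0294261  -4.93241992] [-0.03066765  0.04991749 -0.06480696] 0.022833179629666304
(array([ 0.011,  1.386, -2.915]), array([ 0.1663, -0.0005,  0.0008]))
```

View pics/w13.png

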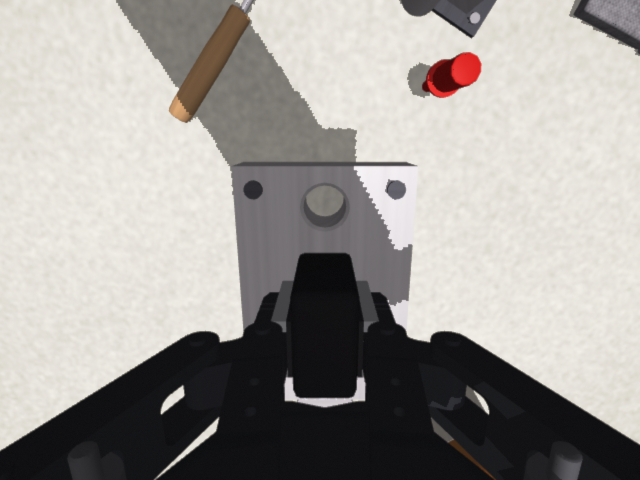

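View pics/s13.png

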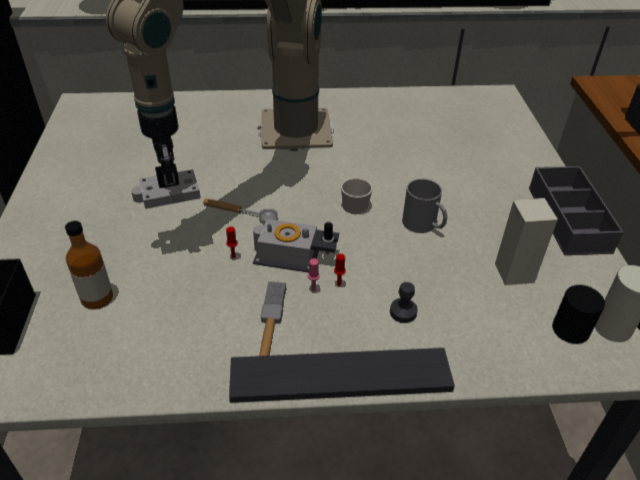

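```bash
python3 - <<'E'
from fit import *
crop('w12',220,140,430,340,3.8,'cw12')
E
```

```text
(no output)
```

View pics/cw12.png

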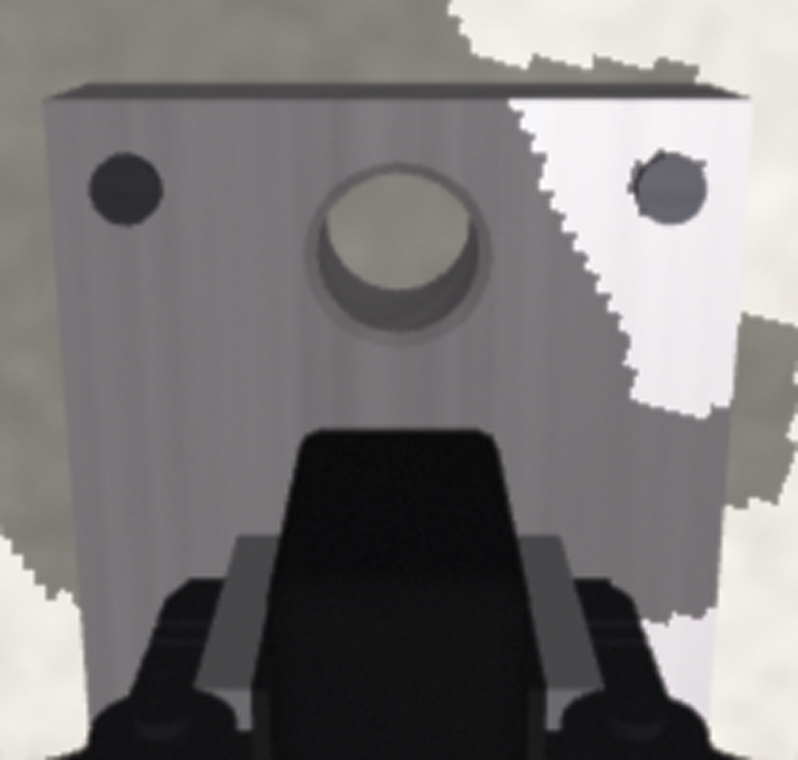

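```bash
python3 - <<'E'
from fit import *
from mv import *
W=load('w12');W3=load('w13')
a=lambda u,v:(u/3.8+220-.37,v/3.8+140-.37)
ob=[(W,[-.04,.06,.024],a(45,100)),(W,[.04,.06,.024],a(750,98)),(W,[0,.042,.024],a(398,254)),(W,[-.0095,.042,.024],a(305,254)),(W,[.0095,.042,.024],a(492,254)),(W,[-.04,.06,0],a(88,84)),(W,[.04,.06,0],a(706,83))]
x,r=fit(ob,[.49,-.29,.25]);print(x,r.round(1).tolist())
p=np.array([0.48911986,-0.29449658,.0352465]);yaw=.2604
d=R.from_euler('z',-x[2]).apply([*(x[:2]-p[:2]),0]);print('upper rel TCP in upper frame',d,'yaw rel',x[2]-yaw)
E
```

```text
[ 0.48895266 -0.29611912  0.26421865] [[-0.8, -0.1], [0.6, -0.1], [-0.1, 0.4], [2.9, 0.5], [-3.4, 0.4], [0.3, -0.4], [-0.0, -0.6]]
upper rel TCP in upper frame [-0.00058513 -0.00152257  0.        ] yaw rel 0.0038186518359861754
```

>>> arm_command(plan=[[[0,0.2,-0.4],[0,0,0],-1],[[0,0.46,-0.97],[0,0,0],-1],[[0,0.46,-0.97],[0,0,0],-1]])

```text
time_s: 15.3
eef_pos: [0.5045, -0.2034, 0.1845]
tcp_rot: [0.429, 0.565, -0.428, 0.56]
contact_force: [0.1, -0.2, -4.0]
grip_width: 0.0224
```

>>> arm_command(plan=[[[0,0.2,-0.4],[0,0,0],-1],[[0,0.46,-0.97],[0,0,0],-1],[[0,0.46,-0.97],[0,0,0],-1]])

```text
time_s: 15.68
eef_pos: [0.52, -0.1201, 0.185]
tcp_rot: [0.429, 0.564, -0.428, 0.56]
contact_force: [-0.3, -0.8, -3.8]
grip_width: 0.0228
```

>>> arm_command(plan=[[[0,0.2,-0.4],[0.05,0,0],-1],[[0,0.4,-0.8],[0.1,0,0],-1],[[0,0.4,-0.8],[0.166,0,0],-1],[[0,0.4,-0.8],[0.166,0,0],-1],[[0,0.4,-0.8],[0.166,0,0],-1]])

```text
time_s: 16.3
eef_pos: [0.5341, -0.0567, 0.1866]
tcp_rot: [-0.56, -0.431, 0.561, -0.431]
contact_force: [-0.8, -0.4, -4.2]
grip_width: 0.0226
```

```bash
cat > tgt.py <<'E'
from mv import *
a=-.2618;C=np.array([.5352,-.0397])
def target(z,off=(.0006,.0015),dyaw=-.0038):
    o=R.from_euler('z',a).apply([*off,0])[:2];return [*(C+o),z],down(a+dyaw)
E
python3 - <<'E'
from tgt import *
p,r,s=tool();print(s['time_s'],p,yawof(r),s['contact_force'],s['moment'],s['grip_width'])
W=save('wrist','w14');S=save('scene','s14');crop('s14',200,120,370,290,4.2,'cs14')
print(delta(*target(.15)))
E
```

```text
16.3 [ 0.53410512 -0.05671949  0.18658373] -0.25999997620831955 [-0.77486115 -0.38323778 -4.22588462] [ 0.04670224  0.01217076 -0.00374661] 0.022566460087721524
(array([ 0.462, -0.036, -0.224]), array([0.0015, 0.0001, 0.0002]))
```

View pics/w14.png

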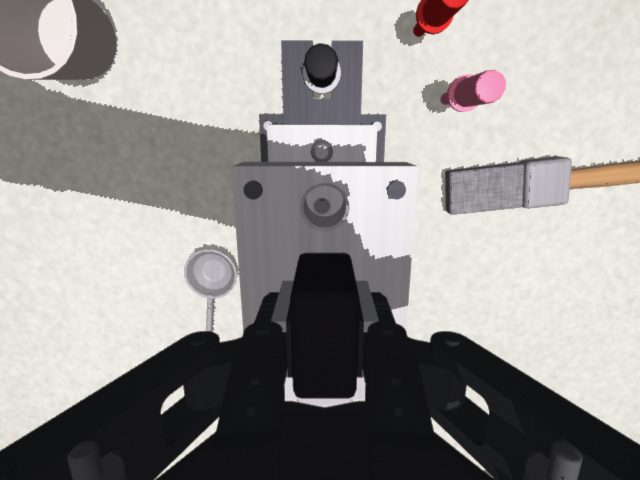

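View pics/cs14.png

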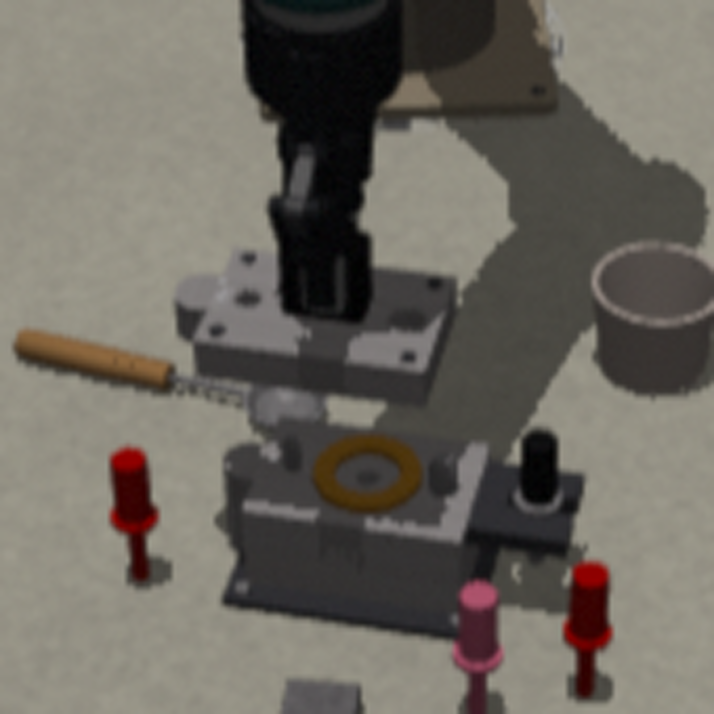

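>>> arm_command(plan=[[[0,-0.02,-0.15],[0.001,0,0],-1],[[0.3,-0.036,-0.225],[0.001,0,0],-1],[[0.6,-0.036,-0.225],[0.001,0,0],-1],[[0.6,-0.036,-0.225],[0.001,0,0],-1],[[0.6,-0.036,-0.225],[0.001,0,0],-1]])

```text
time_s: 17.02
eef_pos: [0.5372, -0.0374, 0.14]
tcp_rot: [0.562, 0.43, -0.561, 0.43]
contact_force: [0.5, -0.1, -4.2]
grip_width: 0.0227
```

```bash
python3 - <<'E'
from tgt import *
p,r,s=tool();print(s['time_s'],p,yawof(r),s['contact_force'],s['moment'],s['grip_width'])
W=save('wrist','w15');crop('w15',225,20,425,260,2.5,'cw15');crop('w15',255,140,395,270,5.5,'cw15b');S=save('scene','s15');crop('s15',220,160,360,290,5,'cs15')
print(delta(*target(.13)))
Rz=R.from_euler('z',a)
print(proj(W,[Rz.apply([0,.042,.082])+[*C,0],Rz.apply([0,.115,.06])+[*C,0]]))
E
```

```text
17.025 [ 0.53723711 -0.03736194  0.14002235] -0.2640987200074211 [ 0.50451195 -0.05710836 -4.22929403] [ 0.02451284 -0.00542158 -0.03437902] 0.022724201497865026
(array([ 0.129, -0.013,  0.016]), array([ 0.0004, -0.0002, -0.0006]))
[[323.59790095 191.54548387]
 [323.42239394  58.17675559]]
```

View pics/cw15.png

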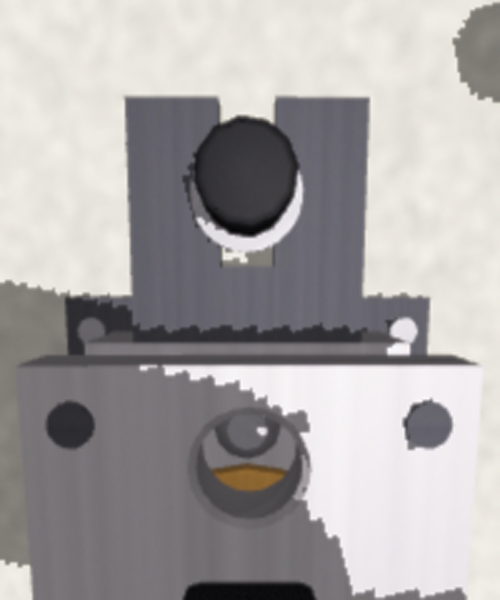

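View pics/cw15b.png

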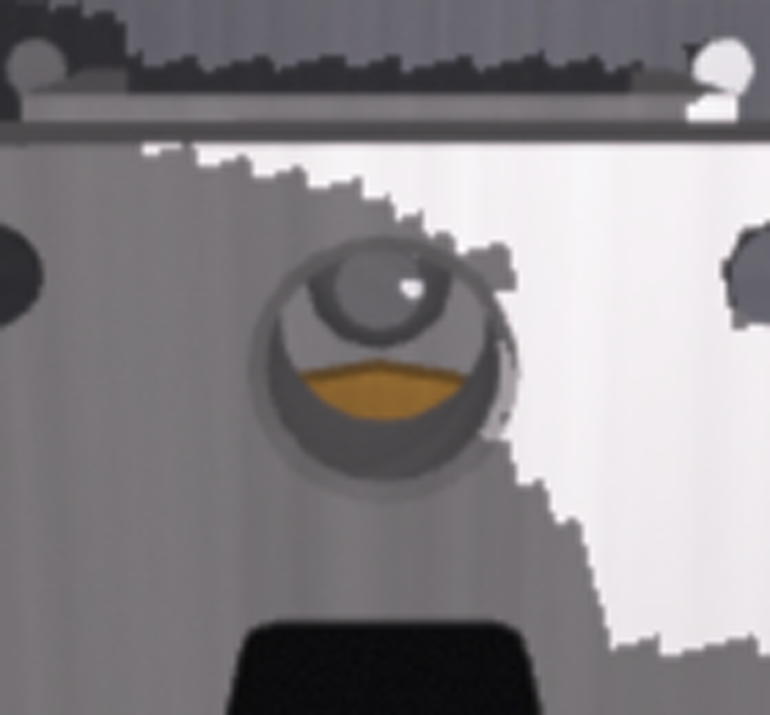

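View pics/cs15.png

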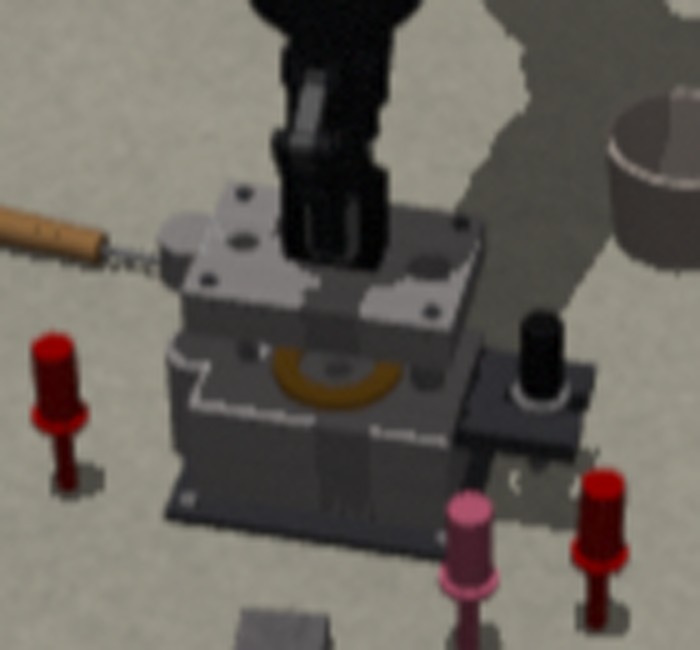

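```bash
python3 - <<'E'
from tgt import *
W=load('w15');Rz=R.from_euler('z',a)
def f(dx,dy): return proj(W,[Rz.apply([0+dx,.042+dy,.129])+[*C,0]])[0]
print(f(0,0),f(.001,0)-f(0,0),f(0,.001)-f(0,0),'hole',324.4,206.5)
E
```

```text
[323.50432112 208.77292119] [ 2.26077969 -0.00280211] [-0.00387904 -2.22156672] hole 324.4 206.5
```

>>> arm_command(plan=[[[0.1,-0.007,0.017],[0,0,0],-1],[[0.25,-0.007,0.017],[0,0,0],-1],[[0.25,-0.007,0.017],[0,0,0],-1],[[0.25,-0.007,0.017],[0,0,0],-1]])

```text
time_s: 17.62
eef_pos: [0.5357, -0.0386, 0.1191]
tcp_rot: [-0.561, -0.43, 0.562, -0.43]
contact_force: [0.0, 0.6, -3.1]
grip_width: 0.0225
```

```bash
python3 - <<'E'
from tgt import *
p,r,s=tool();print(s['time_s'],p,yawof(r),s['contact_force'],s['moment'])
W=save('wrist','w16');crop('w16',255,140,395,270,5.5,'cw16');S=save('scene','s16');crop('s16',220,160,360,290,5,'cs16')
print(delta(*target(.1)))
zt=p[2]-.0352+.024
Rz=R.from_euler('z',a);print(proj(W,[Rz.apply([0,.042,zt])+[*C,0],Rz.apply([0,.042,.082])+[*C,0]]))
E
```

```text
17.625 [ 0.53566879 -0.03863128  0.11910263] -0.2644099426795329 [ 0.0452219   0.61272151 -3.05342713] [ 0.03196412 -0.03438527  0.04356513]
(array([ 0.243,  0.002, -0.004]), array([ 0.0004,  0.    , -0.0001]))
[[326.23781876 205.00373917]
 [325.99747126 194.92571623]]
```

View pics/cw16.png

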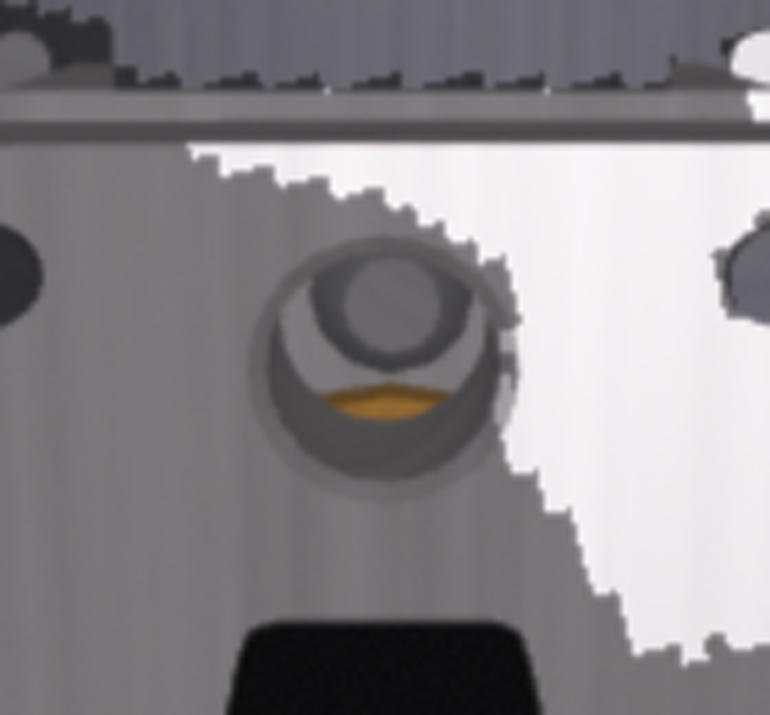

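View pics/cs16.png

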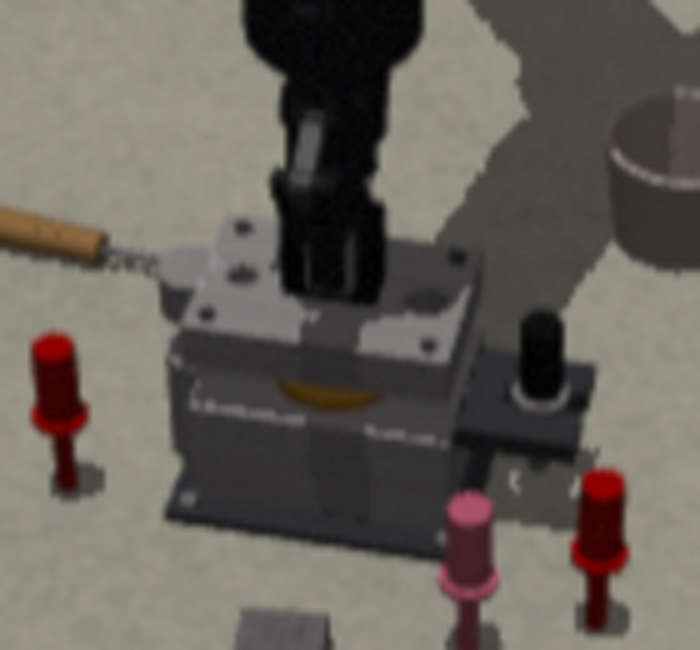

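>>> arm_command(plan=[[[0,0.008,-0.005],[0,0,0],-1],[[0.06,0.008,-0.005],[0,0,0],-1],[[0.12,0.008,-0.005],[0,0,0],-1],[[0.18,0.008,-0.005],[0,0,0],-1],[[0.18,0.008,-0.005],[0,0,0],-1]])

```text
time_s: 18.35
eef_pos: [0.536, -0.0383, 0.1044]
tcp_rot: [-0.561, -0.43, 0.562, -0.429]
contact_force: [0.6, 0.0, -3.9]
grip_width: 0.0224
```

```bash
python3 - <<'E'
from tgt import *
p,r,s=tool();print(s['time_s'],p,yawof(r),s['contact_force'],s['moment'])
W=save('wrist','w17');crop('w17',255,140,395,270,5.5,'cw17')
print(delta(*target(.095)))
E
```

```text
18.35 [ 0.5360027  -0.03827873  0.10435311] -0.26430584471167273 [ 0.56936547  0.03756464 -3.89202915] [ 0.01418814  0.0019207  -0.01124478]
(array([ 0.12 , -0.   ,  0.001]), array([0.0004, 0.    , 0.0002]))
```

View pics/cw17.png

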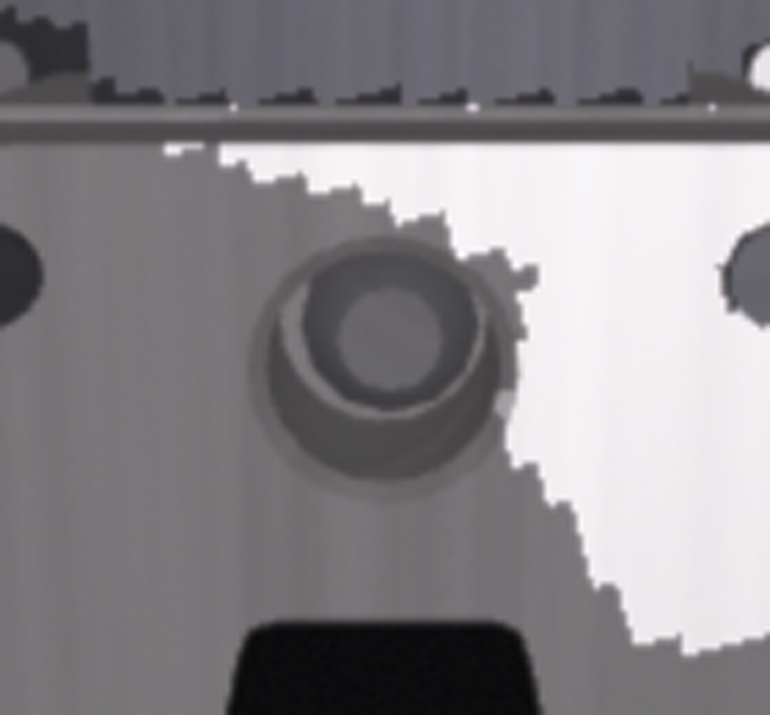

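>>> arm_command(plan=[[[0.04,0.005,0],[0,0,0],-1],[[0.08,0.005,0],[0,0,0],-1],[[0.12,0.005,0],[0,0,0],-1],[[0.12,0.005,0],[0,0,0],-1],[[0.12,0.005,0],[0,0,0],-1]])

```text
time_s: 19.02
eef_pos: [0.5372, -0.0385, 0.0962]
tcp_rot: [0.562, 0.43, -0.561, 0.43]
contact_force: [-2.4, 0.8, 7.2]
grip_width: 0.0229
```

>>> arm_command(plan=[[[0.02,-0.004,0],[0,0,0],-1],[[0.03,-0.004,0],[0,0,0],-1],[[0.03,-0.004,0],[0,0,0],-1]])

```text
time_s: 19.4
eef_pos: [0.5372, -0.0385, 0.0952]
tcp_rot: [0.562, 0.429, -0.561, 0.43]
contact_force: [-2.7, 0.5, 19.0]
grip_width: 0.0228
```

>>> arm_command(plan=[[[0,0,0],[0,0,0],-1],[[0,0,0],[0,0,0],-1],[[0,0,0],[0,0,0],-1],[[0,0,0],[0,0,0],-1]])

```text
time_s: 19.9
eef_pos: [0.5372, -0.0385, 0.0952]
tcp_rot: [0.562, 0.43, -0.561, 0.43]
contact_force: [-4.2, 0.7, 19.1]
grip_width: 0.0228
```

```bash
python3 - <<'E'
from tgt import *
p,r,s=tool();print(s['time_s'],p,yawof(r),s['contact_force'],s['moment'],s['grip_width'])
W=save('wrist','w18');S=save('scene','s18');crop('s18',220,170,360,290,5.5,'cs18');save('top','t18')
E
```

```text
19.9 [ 0.53721351 -0.03845753  0.09519407] -0.2644023841831254 [-4.21207278  0.68146458 19.09072063] [0.14796533 1.20719662 0.04308208] 0.022793691220203617
```

View pics/cs18.png

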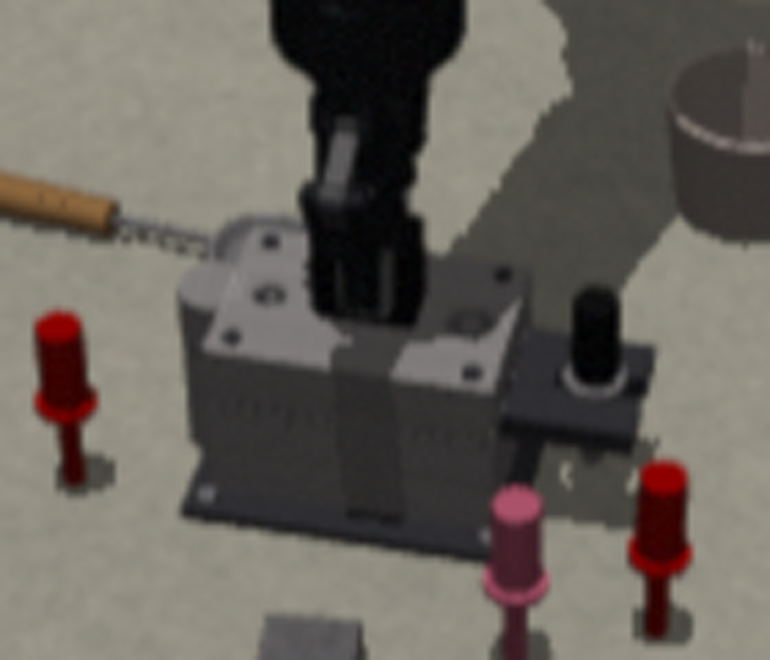

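View pics/w18.png

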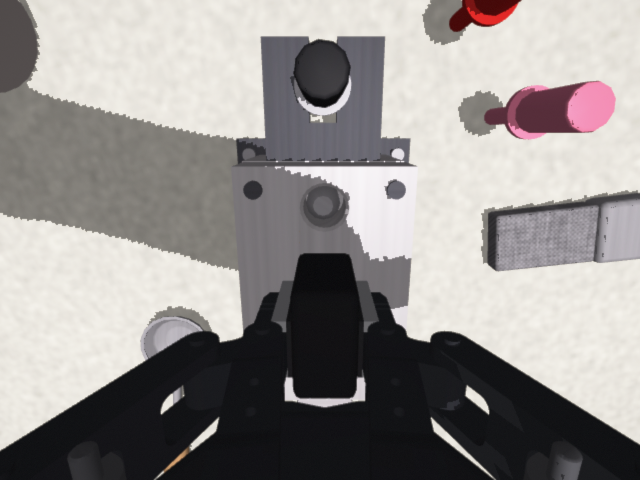

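View pics/t18.png

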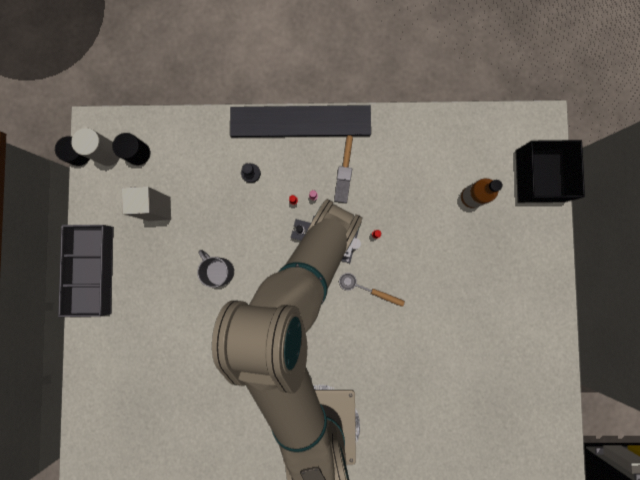

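>>> arm_command(plan=[[[0.005,-0.006,0],[0,0,0],-1],[[0.005,-0.006,0],[0,0,0],-1],[[0.005,-0.006,0],[0,0,0],-1],[[0.005,-0.006,0],[0,0,0],-1]])

```text
time_s: 20.55
eef_pos: [0.5372, -0.0385, 0.0952]
tcp_rot: [0.563, 0.429, -0.56, 0.43]
contact_force: [-4.4, 0.8, 21.6]
grip_width: 0.0228
```

```bash
python3 -c "
from bench import *
s=sense();print(s['eef_pos'],s['contact_force'],s['grip_width']);print(hand_in())"
```

```text
[ 0.53722152 -0.03849095  0.09516978] [-4.42936405  0.83988282 21.61410069] 0.022844079386287474
the job is handed in; nothing more can be done
None
```

I parked the locking pin in the bracket slot, set the upper half on the dowels thick hole on thick dowel, and pressed it shut. I handed the job in at about 20.6 s of the 64 s allowed, with the arm still holding it down.

- **Pin:** I drew it out of the bore and lowered it into the slot until the flange touched. The later pictures show it standing upright with the flange on the bracket.
- **Upper half:** the tool height came to rest at 95.2 mm, which matches the shut height expected from the grasp. It stayed there when the push rose from 19 to about 22 N, so the halves are against the stop. The scene picture shows no gap.
- **Other objects:** nothing else looks moved or touched in the last pictures. In the last top view the arm hides the cup, but the scene picture taken at the same moment shows it standing.
- **Unresolved:** a small sideways load of about 4 N remained on the gripper. A slight shift to relieve it made no difference, and I left it because the readings were steady.

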